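# Hang the transducer pod in the acoustic test cabinet and set the level collar

### The job

Get the acoustic test cabinet ready for a measurement: lift the transducer pod by its square stem, lower it through the roof hatch and hang it by its eye on the hook inside, without bumping or leaning on the cabinet, and let go of it. Then turn the level collar on the console clockwise to its last click, so that its tab points along the long white mark. Leave the power supply, the spool and the screwdriver where they are.

Things in the scene. Friction and masses are not known exactly. Their poses are not given: they have to be found in the camera images.
- pod: loose transducer pod, about 0.12 kg, standing upright, 112 mm tall; origin at the centre of its underside, z up. Bottom: black block 28 (x) x 44 (y) x 36 (z) mm with a round grille on each broad face. Above it an aluminium frame, then a square stem. Front and back are alike: it may hang either way round
- pod_stem (a point): middle of the pod's square aluminium stem, 92 mm above its underside, axes as the pod's. Stem 14 x 14 mm, sides along x and y, from 72 to 112 mm above the underside: grip it here
- pod_eye (a point): middle of the underside of the crossbar that closes the pod's eye, 66 mm above the pod's underside; axes as the pod's. Frame 8 mm thick (x), 38 mm wide (y); the eye is a window through it along x, 26 mm wide (y), 30 mm high (36 to 66 mm above the underside); the crossbar above it is 6 mm high
- cabinet: fixed grey sheet-metal test cabinet, 150 (x) x 190 (y) x 165 (z) mm; origin at the centre of its underside, z up. Walls 5 mm. The +x wall is a large open viewing window; the hook is on the inside of the -x wall. Not to be bumped or leaned on (keep well under 2 N)
- cabinet_hatch (a point): centre of the always open rectangular hatch in the cabinet's roof, level with the roof's top, 165 mm above the bench; axes as the cabinet's. The hatch is 96 (x) x 124 (y) mm, the roof 6 mm thick
- hook: fixed flat steel hook inside the cabinet, axes as the cabinet's; origin at the arm's root on the -x wall, on its centre line, 102.5 mm above the bench. The arm runs 69 mm along +x, 8 mm wide (y), 5 mm high; its last 5 mm (x 64 to 69) turn up, the tip 10 mm above the arm's top. Its y place varies up to 10 mm from the cabinet's middle
- hook_seat (a point): where the pod's eye should rest: on top of the hook's arm, 52 mm from the root, 12 mm short of the upturned tip's inner face, 105 mm above the bench, mid width; axes as the hook's
- console: fixed grey level console on the cabinet's +y side, 120 (x) x 110 (y) x 60 (z) mm; origin at the centre of its underside, z up. In the middle of its top stands a fixed steel barrel, 36 mm diameter at its top, up to 116 mm above the bench, with the level collar around it. On its top round the barrel: three short black ticks and one long white mark
- collar_grip (a point): centre of the black ribbed level collar, on its vertical axis, 93 mm above the bench. The collar is 50 mm in diameter and reaches from 80 to 106 mm above the bench
- collar (a joint): turn of the level collar in rad, growing clockwise seen from above: 0 at one end, 1.2 at the hard stop by the long white mark. Clicks at 0, 0.4, 0.8 and 1.2; takes up to about 0.15 N m; starts in one of the first three. The tab's direction, counter-clockwise from the console's x axis seen from above, is 0.6 minus this value
- collar_tab (a point): outer end of the collar's radial tab (6 mm wide, 26 mm high, as tall as the collar), 35 mm from the barrel's axis, 93 mm above the bench. A thin pointer fin under it reaches down to just above the console's top
- supply: bystander: loose steel power supply with dotted holes on top, 95 x 50 x 34 mm, 0.3 kg; origin at the centre of its underside
- spool: bystander: loose metal spool, 52 mm diameter, 46 mm high, standing; origin at the centre of its underside
- driver: bystander: loose screwdriver 140 mm long, lying; origin under its middle
There are look-alikes about, which are no part of the job. Leave any purple or yellow look-alike of the console alone. What is shaped like the pod but turquoise is not meant.

How it is judged (in metres and radians):
On the way, in this order (a step that is already met when the one before it is completed fails the run):
1. the pod hangs by its eye on the hook inside the cabinet, let go and still (x of pod_eye in the frame of hook_seat between -0.016 and 0.012 m and y of pod_eye in the frame of hook_seat between -0.012 and 0.012 m and z of pod_eye in the frame of hook_seat between -0.005 and 0.004 m and contact force between pod and hook above 0.3 N and angle between pod's own z axis and vertical below 0.26 rad and contact force between the fingers and pod below 0.05 N and linear speed of pod below 0.03 m/s), for 0.2 s.
2. the collar is turned to its last detent, at the long white mark (value of joint collar above 1.12 rad and velocity of joint collar below 0.1 rad/s), for 0.2 s.
At the end, for the whole second after the job is handed in: The pod hangs still and free on the hook's arm by its eye (eye within 12 mm of the seat sideways, from 16 mm behind to 12 mm ahead of it along the arm, and within 5 mm in height; leaning less than 0.26 rad), and the collar stays at the long white mark (joint above 1.12 rad) (all of step 1 and all of step 2); the robot touches nothing.
It fails at once if the cabinet is pushed with more than 2 N (contact force between cabinet and anything else above 2 N).
It fails at once if the power supply is moved more than 20 mm (distance of supply from where it was at the start of the episode above 0.02 m).
It fails at once if the metal spool is moved more than 20 mm (distance of spool from where it was at the start of the episode above 0.02 m).
It fails at once if the screwdriver is moved more than 20 mm (distance of driver from where it was at the start of the episode above 0.02 m).
It also fails if it takes over 59 s, if anything falls off the work surface, if the arm or the gripper's body presses on something with over 40 N, if the wrist force passes 120 N, or if a joint passes its speed limit or range.

### The arm

A 6-joint arm with a two-finger parallel gripper is mounted at the origin on the work surface. World frame = base frame: x ahead of the robot, y to its left, z up, the work surface at z = 0. Lengths are in mm, angles in rad, forces in N, time in s.
With the tool pointing down it reaches from about 350 to 975 mm from the base axis. Payload 7.1 kg.
Tool frame: the origin (TCP) lies between the finger pads; the fingertips stand 8 mm ahead of it and the grasp point (between the pads) lies 11 mm behind it (ctrl.tips_ahead is the distance from the TCP to the fingertips, in mm); y points along the fingers, z is the direction in which the jaws open and shut, and the axes are right-handed (so a half turn about y gives the same grasp; the last joint's range is limited). The gripper opens to 88 mm and grips with 3 to 60 N. Pads are 20 mm wide; open, the fingers measure 115 mm over their backs; the gripper's body (75 mm by 178 mm) begins 61 mm behind the grasp point.
Start: joints at [-1.214, 0.423, 1.63, -0, 1.089, -0.019], TCP at [229.402, -581.36, 198.075] pointing down, gripper open.
Joint ranges: [-3, 3], [-0.9, 2.11], [0.09, 2.58], [-1.31, 4.45], [0.11, 2.69], [-2.54, 2.54]. Speed limits (rad/s): [2.39, 2.39, 3.01, 3.14, 3.14, 3.14].

### API

Orientations are given as a rotation vector (axis times angle).
In Python, from workcell import ctrl gives the robot as it stands.
- The arm moves only by the shell command python3 -m creep 'ROWS'. ROWS is JSON, a list of rows, each an object of numbers: "tx", "ty", "tz": the shift along the world's x, y, z in mm; "rx", "ry", "rz": the turn, a rotation vector about the world's x, y, z in rad; "fingers": the closure in counts, from 0 (fully open) to 255 (shut). A call has 1 to 10 rows; each row is the pose to reach, as a shift and turn from the pose commanded when the call began; what a row does not reach only later rows make up. A row lasts 1/8 s, in which the tool goes at most 62.5 mm and 10.7 degrees, less where a joint would pass 70% of its speed; a pose out of reach is approached as far as the arm can. A call with a gripper value outside its range is refused whole. The fingers move at their own pace and stop on an object; the grip force is fixed at half the most. Time passes only in rows, so rows that repeat a pose let the fingers close. It gives the time, the measured TCP pose, the force and the opening at its end, in the units of the state.
- ctrl.get_obs(): the state, without advancing time (a new reading comes with each control period).
- ctrl.get_image(name): name is "scene" or "top"; returns a dict with "pixels" (400x640x3 uint8, blue, green, red), "intrinsics" (3x3 intrinsics, pixels), "k1" (the pictures are not rectified: a ray, as slopes to the right and down, at radius r is drawn at 1 + k1 r^2 times it, then the intrinsics apply), "rvec" (rotation vector, rad) and "tvec" (3), from world to camera coordinates, as OpenCV has them. Camera axes: x right, y down, z forward; pixel columns grow to the right and rows downward; lengths in mm; the calibration is good to about 2 mm. A picture is of the moment at which its call begins. There is no depth.
- ctrl.close_job(): hands the job in, once; it reports no verdict.
The state is a dict: "t": time; "qpos": joint angles; "qvel": joint speeds; "joint_torque": joint torques, N m; "ee_pos": TCP position; "orientation": TCP orientation; "ft_force": force on the tool from outside, world axes, zero at the start; "moment": the same for the moment, N m; "width": finger opening in mm.
Only numpy, scipy, OpenCV 4.12 (cv2) and the standard library are available. Lean on these libraries where they do the work, as an engineer would, in place of code of your own. Each camera call takes 0.05 s, during which the arm holds its last target.

## Working session

There is one attempt and no reset: what is moved stays moved. The work goes in short steps, Python scripts to look and compute and a shell command to move; the robot and the scene stay as the last step left them, time stands still between calls to the robot, and variables do not carry over. Pictures are saved under pics/ and viewed, and the job is handed in when it is done.

```bash
ls; mkdir -p pics; cat > h.py <<'E'
import numpy as np,cv2
from workcell import ctrl
def grab(n,f):
    d=ctrl.get_image(n); cv2.imwrite(f'pics/{f}.png',d['pixels'])
    np.savez(f'pics/{f}.npz',K=d['intrinsics'],k1=d['k1'],r=d['rvec'],t=d['tvec'],p=d['pixels'])
def load(f):
    return np.load(f'pics/{f}.npz')
def crop(f,x0,y0,x1,y1,s,o):
    p=load(f)['p'][y0:y1,x0:x1]; cv2.imwrite(f'pics/{o}.png',cv2.resize(p,None,fx=s,fy=s,interpolation=cv2.INTER_CUBIC))
def ray(f,u,v):
    d=load(f);K=np.array(d['K'],float);dist=np.array([float(d['k1']),0,0,0,0])
    n=cv2.undistortPoints(np.array([[[u,v]]],float),K,dist)[0,0]
    R=cv2.Rodrigues(np.array(d['r'],float))[0];t=np.array(d['t'],float).ravel()
    return -R.T@t, R.T@np.array([n[0],n[1],1])
def atz(f,u,v,z):
    c,r=ray(f,u,v); return (c+r*(z-c[2])/r[2])[:2].round(1)
def proj(f,P):
    d=load(f);return cv2.projectPoints(np.array(P,float).reshape(-1,1,3),np.array(d['r'],float),np.array(d['t'],float),np.array(d['K'],float),np.array([float(d['k1']),0,0,0,0]))[0].reshape(-1,2).round(1)
E
python3 - <<'E'
from h import *
grab('scene','s0');grab('top','t0')
for n in 'st':
    print(ray(n+'0',320,200),load(n+'0')['k1'],load(n+'0')['K'])
print(ctrl.get_obs(),ctrl.tips_ahead)
E
```

```text
pics
(array([1094.48474781, -471.56414187,  890.1696394 ]), array([-0.50548829,  0.44892444, -0.73692849])) -0.05750812145596616 [[410.03717328   0.         317.18984472]
 [  0.         410.03717328 196.61399671]
 [  0.           0.           1.        ]]
(array([ 491.58837674,   16.58830125, 1132.67527144]), array([ 0.07234499, -0.04001017, -0.99662069])) -0.12204873858982788 [[441.34287697   0.         316.05772948]
 [  0.         441.34287697 201.21883483]
 [  0.           0.           1.        ]]
{'t': 0.1, 'qpos': array([-1.21400978e+00,  4.23789637e-01,  1.63055471e+00, -3.57451461e-05,
        1.08864076e+00, -1.89987750e-02]), 'qvel': array([ 0.00069753, -0.00067252, -0.00260988,  0.00171911,  0.00078707,
       -0.00147652]), 'joint_torque': array([-1.41048964e-03, -5.45613742e+01, -2.74324536e+01,  6.45827665e-02,
        1.87948236e-02, -2.94495521e-05]), 'ee_pos': array([ 229.20998578, -580.89378295,  197.38685561]), 'orientation': array([-0.38361465,  2.01746653, -2.01466055]), 'ft_force': array([-0.33624226,  0.60980224,  0.19139473]), 'moment': array([-0.04121042, -0.02443912, -0.01480845]), 'width': 87.92300352599418} 8.0
```

View pics/s0.png

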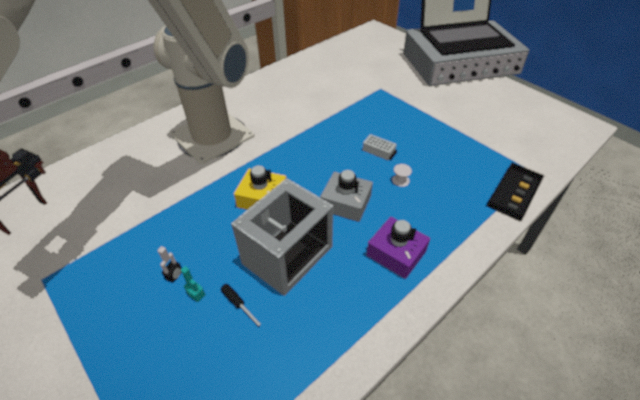

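View pics/t0.png

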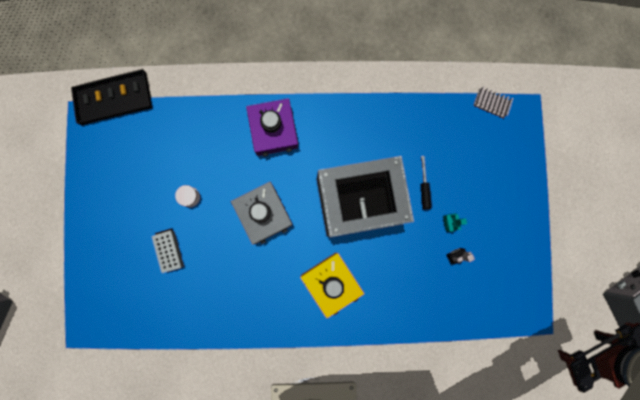

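```bash
python3 - <<'E'
from h import *
crop('s0',140,235,220,310,8,'c1');crop('t0',430,200,490,280,7,'c2')
crop('t0',310,145,420,250,7,'c3');crop('t0',220,175,300,250,8,'c4')
crop('s0',225,160,385,295,5,'c5')
E
```

```text
(no output)
```

View pics/c1.png

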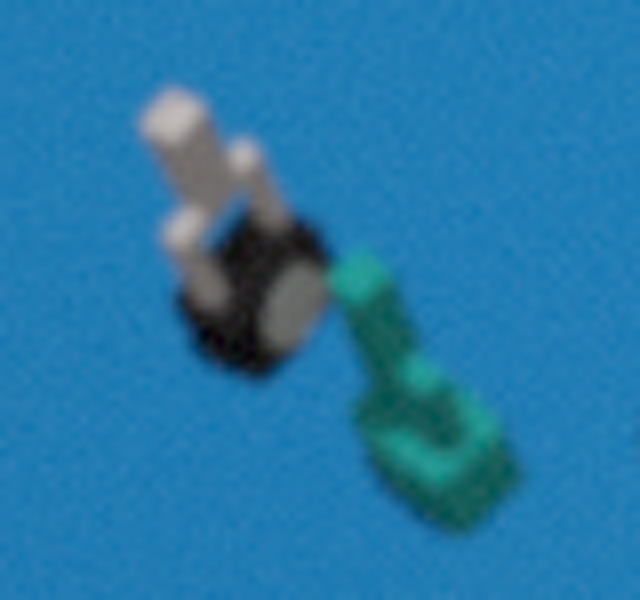

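View pics/c2.png

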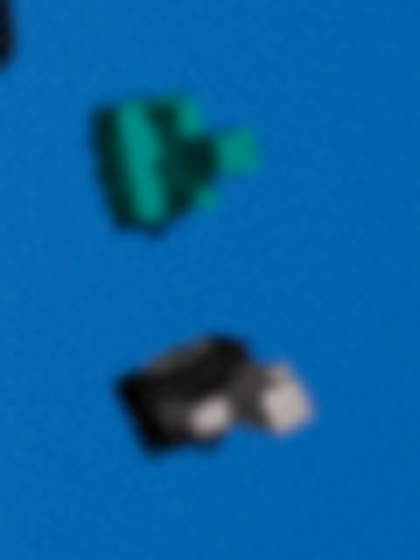

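View pics/c3.png

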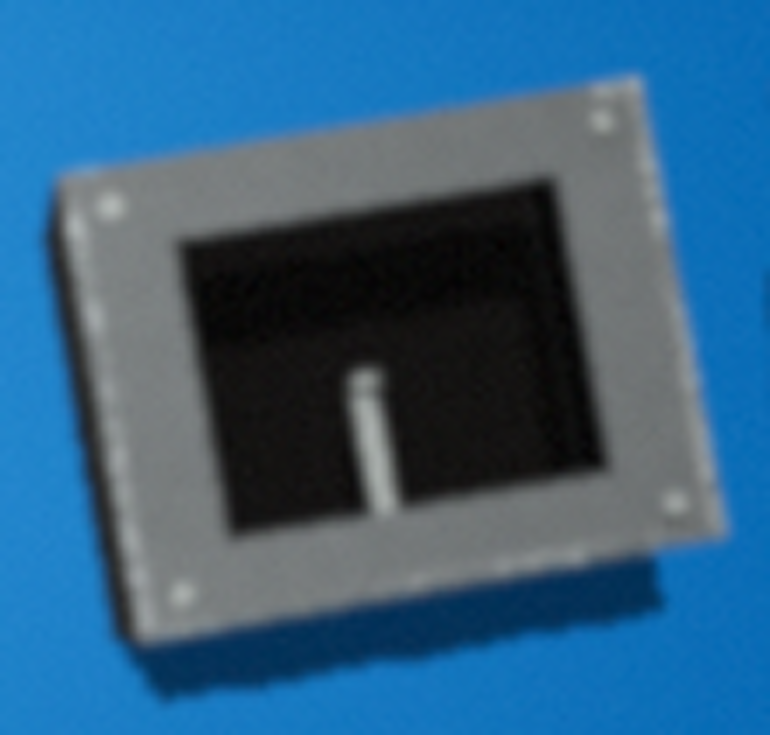

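View pics/c4.png

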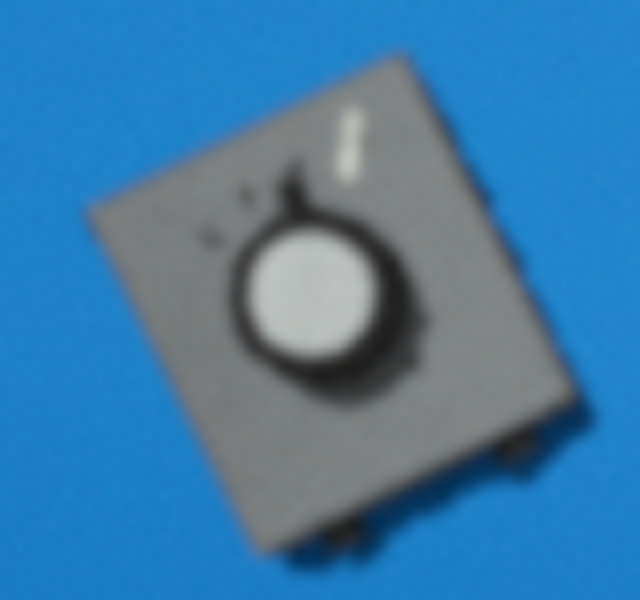

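View pics/c5.png

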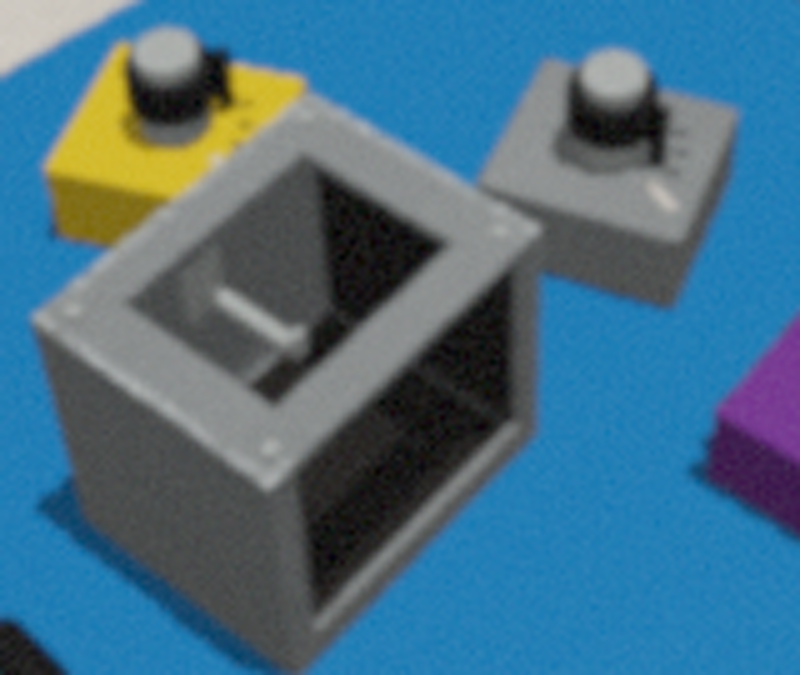

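```bash
python3 - <<'E'
from h import *
def A(f,x0,y0,s,pts,z): return np.array([atz(f,x0+(X+.5)/s-.5,y0+(Y+.5)/s-.5,z) for X,Y in pts])
r=A('t0',310,145,7,[(62,180),(640,78),(727,535),(140,640)],165);print('roof',r.tolist(),r.mean(0))
h=A('t0',310,145,7,[(183,243),(553,183),(605,467),(233,533)],165);print('hatch',h.tolist(),h.mean(0))
for q in (r,h):
  print([np.degrees(np.arctan2(*(q[a]-q[b])[::-1])).round(1) for a,b in((0,1),(3,2))],[np.degrees(np.arctan2(*(q[a]-q[b])[::-1])).round(1) for a,b in((0,3),(1,2))], [np.linalg.norm(q[a]-q[b]) for a,b in((0,1),(3,2),(0,3),(1,2))])
print('roof s',A('s0',225,160,5,[(312,95),(540,228),(268,490),(36,316)],165).tolist(), A('s0',225,160,5,[(312,95),(540,228),(268,490),(36,316)],165).mean(0))
print('hook',A('t0',310,145,7,[(367,376)],115),A('t0',310,145,7,[(369,400),(385,512)],105), 's',A('s0',225,160,5,[(300,337)],115),A('s0',225,160,5,[(222,292),(285,330)],105))
print('pod top',A('t0',430,200,7,[(286,402)],112),A('s0',140,235,8,[(175,117)],112))
print('frame s',A('s0',140,235,8,[(245,155),(185,228)],72),'t',A('t0',430,200,7,[(210,415)],72))
print('block t', A('t0',430,200,7,[(190,440),(120,385)],36))
print('barrel',A('t0',220,175,8,[(313,290)],116),A('s0',225,160,5,[(614,77)],116))
c=A('t0',220,175,8,[(92,210),(402,52),(578,400),(262,550)],60);print('console',c.tolist(),c.mean(0))
print('mark',A('t0',220,175,8,[(355,110),(347,182)],60))
print('tab',A('t0',220,175,8,[(291,185)],106))
E
```

```text
roof [[627.8, -20.3], [657.7, -206.2], [511.0, -228.8], [482.4, -41.5]] [ 569.725 -124.2  ]
hatch [[607.1, -58.1], [624.3, -176.7], [533.4, -190.3], [515.2, -71.5]] [ 570.   -124.15]
[np.float64(99.1), np.float64(98.7)] [np.float64(8.3), np.float64(8.8)] [np.float64(188.28919246733201), np.float64(189.47097403032478), np.float64(146.93740163756806), np.float64(148.43062352493172)]
[np.float64(98.3), np.float64(98.7)] [np.float64(8.3), np.float64(8.5)] [np.float64(119.84072763464012), np.float64(120.18602248181774), np.float64(92.87179334975714), np.float64(91.91175115294016)]
roof s [[486.2, -41.8], [629.7, -19.1], [660.0, -207.2], [512.3, -226.5]] [ 572.05 -123.65]
hook [[ 567.5 -122. ]] [[ 560.2 -123.8]
 [ 522.6 -128.1]] s [[ 570.4 -122. ]] [[ 514.6 -128.3]
 [ 555.1 -120.2]]
pod top [[ 423.6 -377.3]] [[ 424.1 -377.4]]
frame s [[ 417.4 -363.1]
 [ 429.2 -389.8]] t [[ 417.3 -364.9]]
block t [[ 406.1 -370. ]
 [ 426.8 -344.6]]
barrel [[543.2 117.6]] [[545.7 116.5]]
console [[571.8, 190.2], [618.2, 95.1], [511.1, 43.3], [467.6, 139.7]] [542.175 117.075]
mark [[600.7 109.6]
 [578.8 112.4]]
tab [[574.5 124.6]]
```

```bash
cat >> h.py <<'E'
def box(c,yaw,x0,x1,y0,y1,z0,z1):
    P=np.array([[x,y,z] for x in(x0,x1) for y in(y0,y1) for z in(z0,z1)],float)
    R=np.array([[np.cos(yaw),-np.sin(yaw),0],[np.sin(yaw),np.cos(yaw),0],[0,0,1]])
    return P@R.T+np.array(list(c)+[0]*(3-len(c)))
EDG=[(a,b) for a in range(8) for b in range(8) if a<b and bin(a^b).count('1')==1]
def overlay(f,boxes,x0,y0,x1,y1,s,o):
    p=cv2.resize(load(f)['p'][y0:y1,x0:x1],None,fx=s,fy=s,interpolation=cv2.INTER_CUBIC)
    for b,col in boxes:
        q=(proj(f,b)-[x0,y0]+.5)*s-.5
        for i,j in EDG: cv2.line(p,tuple(int(v) for v in q[i].round()),tuple(int(v) for v in q[j].round()),col,1,cv2.LINE_AA)
    return p
def podb(c,yaw,z=0):
    c=(c[0],c[1],z)
    return [(box(c,yaw,-14,14,-22,22,0,36),(0,255,255)),(box(c,yaw,-4,4,-19,19,36,72),(0,0,255)),(box(c,yaw,-7,7,-7,7,72,112),(0,255,0))]
def cabb(c,yaw,hy):
    return [(box(c,yaw,-75,75,-95,95,0,165),(0,255,255)),(box(c,yaw,-48,48,-62,62,159,165),(0,255,0)),(box(c,yaw,-70,-1,hy-4,hy+4,100,105),(0,0,255)),(box(c,yaw,-6,-1,hy-4,hy+4,105,115),(0,0,255))]
E
python3 - <<'E'
from h import *
b=podb((423.8,-377.3),np.radians(24))
p=overlay('s0',b,150,240,190,290,9,0);q=overlay('t0',b,440,235,490,275,8,0)
b=cabb((571,-124),np.radians(8.5),2.3)
p2=overlay('s0',b,230,170,340,295,4,0);q2=overlay('t0',b,310,145,420,250,4,0)
def st(a,b,o):
    H=max(a.shape[0],b.shape[0]);f=lambda m:cv2.copyMakeBorder(m,0,H-m.shape[0],0,0,0)
    cv2.imwrite(f'pics/{o}.png',np.hstack([f(a),f(b)]))
st(p,q,'o1');st(p2,q2,'o2')
R=cv2.Rodrigues(ctrl.get_obs()['orientation'])[0];print(R.round(3), np.degrees(np.arctan2(R[1,2],R[0,2])))
E
```

```text
[[-0.93  -0.001  0.367]
 [-0.367  0.001 -0.93 ]
 [ 0.    -1.    -0.001]] -68.46813621235047
```

View pics/o1.png

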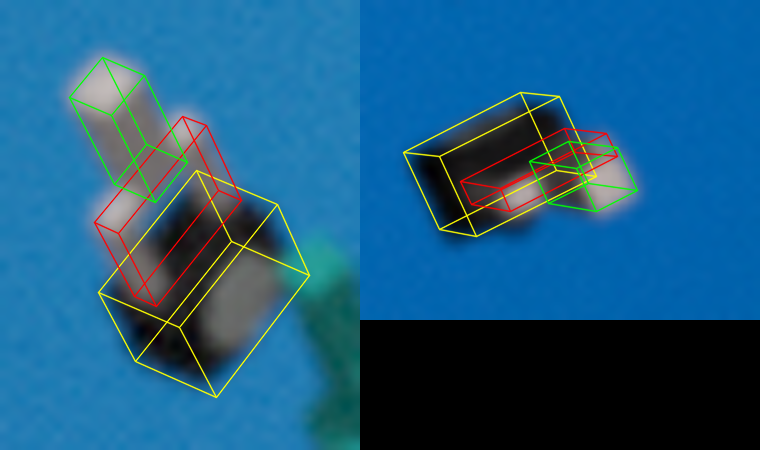

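View pics/o2.png

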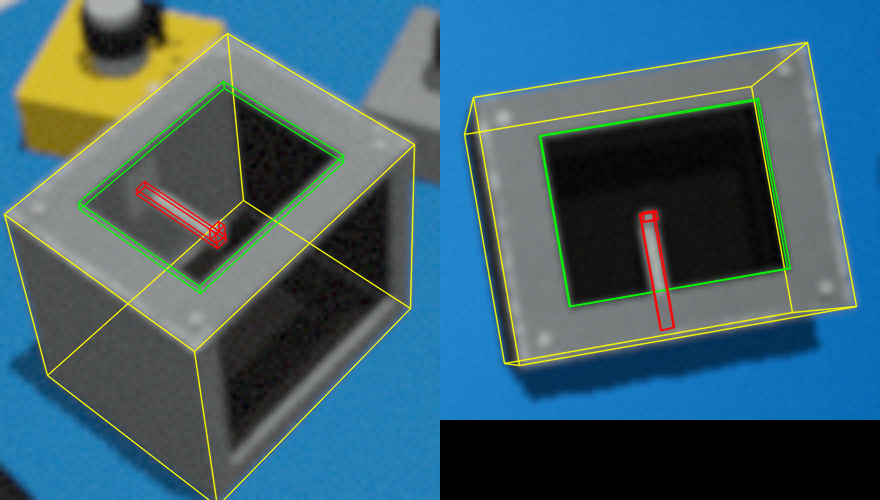

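```bash
python3 - <<'E'
from h import *
rows=[]
for yaw in(14,19,24):
    b=podb((424,-377),np.radians(yaw))
    p=overlay('s0',b,155,242,185,284,7,0);q=overlay('t0',b,442,240,474,270,8,0)
    H=300;f=lambda m:cv2.copyMakeBorder(m,0,H-m.shape[0],0,0,0)
    rows.append(np.vstack([f(p),cv2.resize(f(q),(p.shape[1],300)) if 0 else f(q)[:, :]] if p.shape[1]==q.shape[1] else [cv2.copyMakeBorder(f(p),0,0,0,256-p.shape[1],0),f(q)]))
cv2.imwrite('pics/o3.png',np.hstack(rows)[:, :800])
E
```

```text
(no output)
```

View pics/o3.png

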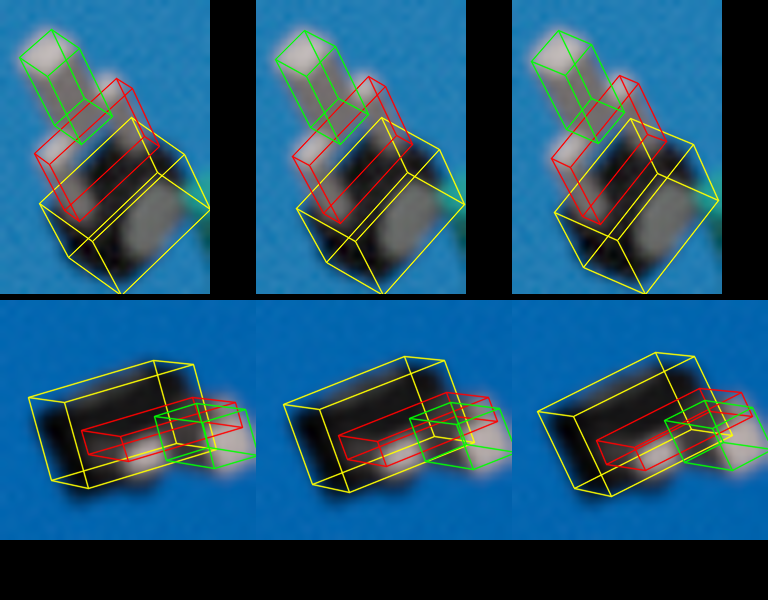

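```bash
python3 -m creep '[{"tx":48,"ty":50,"tz":0},{"tx":97,"ty":101,"tz":-10,"rz":-0.015},{"tx":146,"ty":152,"tz":-20,"rz":-0.025},{"tx":180,"ty":189,"tz":-35,"rz":-0.025},{"tx":194,"ty":204,"tz":-45,"rz":-0.025},{"tx":194,"ty":204,"tz":-45,"rz":-0.025},{"tx":194,"ty":204,"tz":-45,"rz":-0.025}]'
python3 - <<'E'
from h import *
grab('scene','s1');grab('top','t1')
crop('s1',110,190,230,310,5,'c6')
b=podb((424,-377),np.radians(20))
cv2.imwrite('pics/c7.png',overlay('t1',[],430,210,510,290,5,0))
E
```

```text
schema error: expected keys tx, ty, tz, rx, ry, rz, fingers
```

View pics/c6.png

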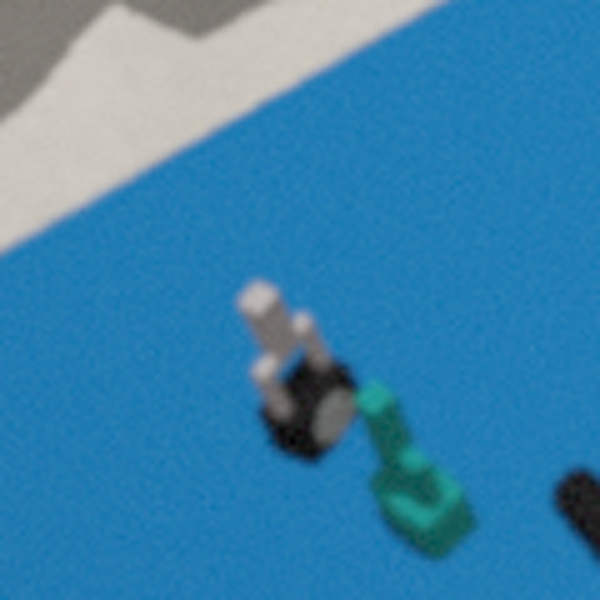

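View pics/c7.png

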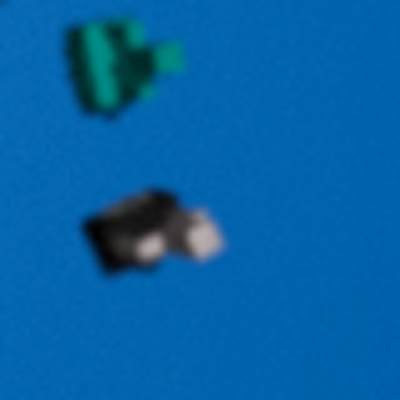

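The picture confirms the arm did not move, because the call was refused: every row needs all the keys. The pod still stands at about (162,258) in the scene image.

```bash
python3 -m creep '[{"tx":40,"ty":42,"tz":0,"rx":0,"ry":0,"rz":0,"fingers":0},{"tx":80,"ty":84,"tz":0,"rx":0,"ry":0,"rz":-0.01,"fingers":0},{"tx":120,"ty":126,"tz":-10,"rx":0,"ry":0,"rz":-0.02,"fingers":0},{"tx":160,"ty":168,"tz":-20,"rx":0,"ry":0,"rz":-0.025,"fingers":0},{"tx":194,"ty":204,"tz":-35,"rx":0,"ry":0,"rz":-0.025,"fingers":0},{"tx":194,"ty":204,"tz":-45,"rx":0,"ry":0,"rz":-0.025,"fingers":0},{"tx":194,"ty":204,"tz":-45,"rx":0,"ry":0,"rz":-0.025,"fingers":0}]'
python3 - <<'E'
from h import *
grab('scene','s1');grab('top','t1')
crop('s1',110,190,230,310,5,'c8')
crop('t1',430,210,510,290,5,'c9')
E
```

```text
t: 1.08
ee_pos: [422.8, -377.1, 152.3]
orientation: [-0.362, 2.032, -2.029]
ft_force: [0.3, -0.4, -0.4]
width: 87.9
```

View pics/c8.png

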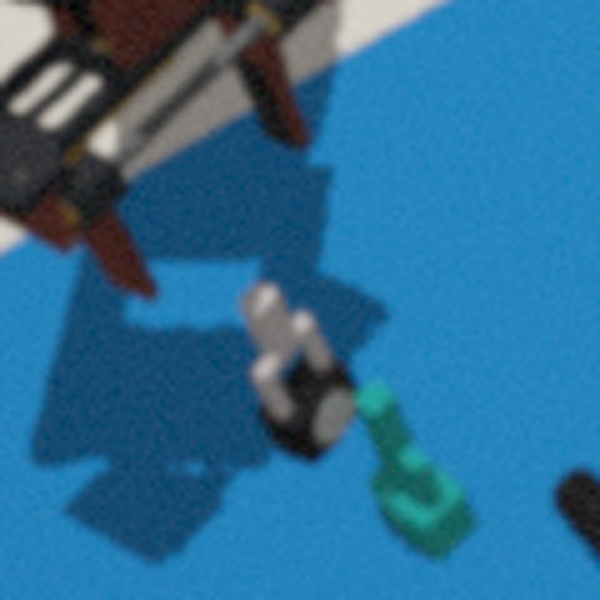

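View pics/c9.png

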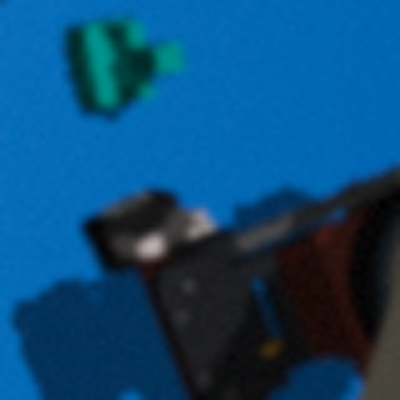

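```bash
python3 - <<'E'
from h import *
print(atz('s1',170.5,217.5,145),atz('s1',138.8,247.5,145))
E
python3 -m creep '[{"tx":0.5,"ty":-0.4,"tz":-20,"rx":0,"ry":0,"rz":0,"fingers":0},{"tx":0.5,"ty":-0.4,"tz":-42,"rx":0,"ry":0,"rz":0,"fingers":0},{"tx":0.5,"ty":-0.4,"tz":-60,"rx":0,"ry":0,"rz":0,"fingers":0},{"tx":0.5,"ty":-0.4,"tz":-69,"rx":0,"ry":0,"rz":0,"fingers":0},{"tx":0.5,"ty":-0.4,"tz":-69,"rx":0,"ry":0,"rz":0,"fingers":0}]'
python3 - <<'E'
from h import *
grab('scene','s2');crop('s2',120,200,220,300,6,'c10')
E
```

```text
[ 381.8 -320.4] [ 412.9 -418.2]
t: 1.8
ee_pos: [423.5, -377.9, 83.7]
orientation: [-0.36, 2.032, -2.03]
ft_force: [0.5, 0.7, -0.2]
width: 87.8
```

View pics/c10.png

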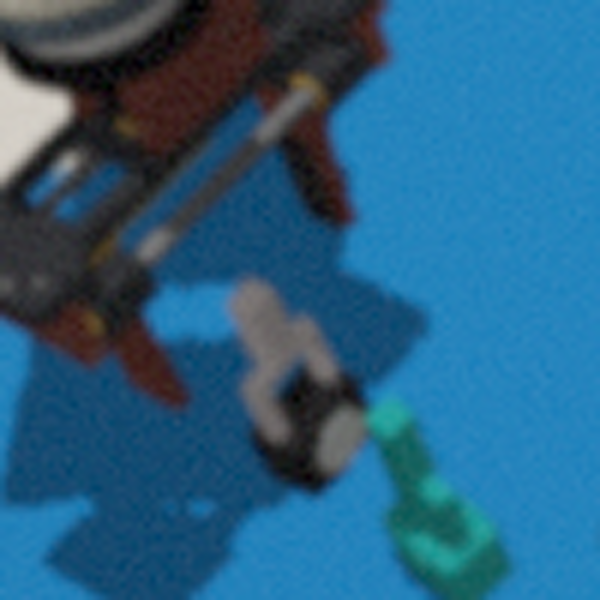

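```bash
python3 - <<'E'
from h import *
R=cv2.Rodrigues(ctrl.get_obs()['orientation'])[0]
c=np.array([423.5,-377.9,83.7]);bx=[]
for a in(-1,1):
    P=np.array([c+R@[x,y,z*a] for x in(-10,10) for y in(-42,8) for z in(44,57)])
    bx.append((P,(0,255,255)))
bx+=podb((423.7,-377.5),np.radians(20))
cv2.imwrite('pics/o4.png',overlay('s2',bx,120,200,220,300,6,0))
E
```

```text
(no output)
```

View pics/o4.png

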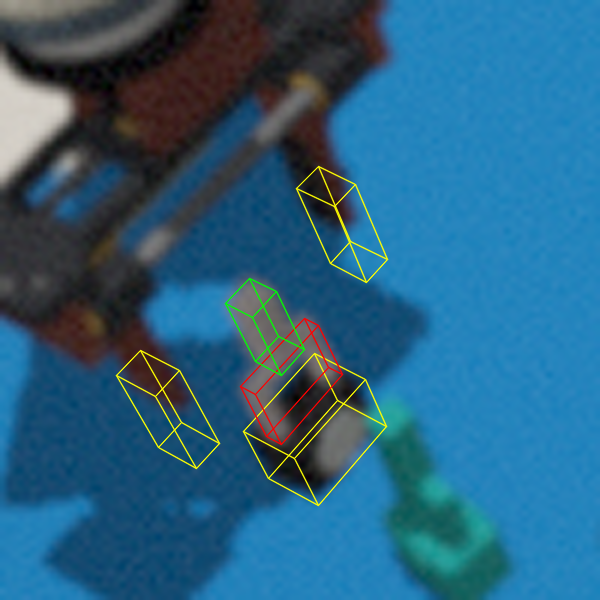

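```bash
python3 - <<'E'
from h import *
grab('top','t2')
R=cv2.Rodrigues(ctrl.get_obs()['orientation'])[0]
def G(c,d=0):
  bx=[]
  for a in(-1,1):
    P=np.array([c+R@[x,y,z*a] for x in(-10,10) for y in(-42,8) for z in(44,57)]);bx.append((P,(0,255,255)))
  P=np.array([c+R@[x,y,z] for x in(-37.5,37.5) for y in(-72,-150) for z in(-89,89)]);bx.append((P,(255,255,0)))
  return bx
c=np.array([423.5,-377.9,83.7])
cv2.imwrite('pics/o5.png',overlay('t2',G(c),420,200,560,320,5,0))
cv2.imwrite('pics/o6.png',overlay('s2',G(c),80,130,220,300,3.5 and 4,0))
E
```

```text
(no output)
```

View pics/o5.png

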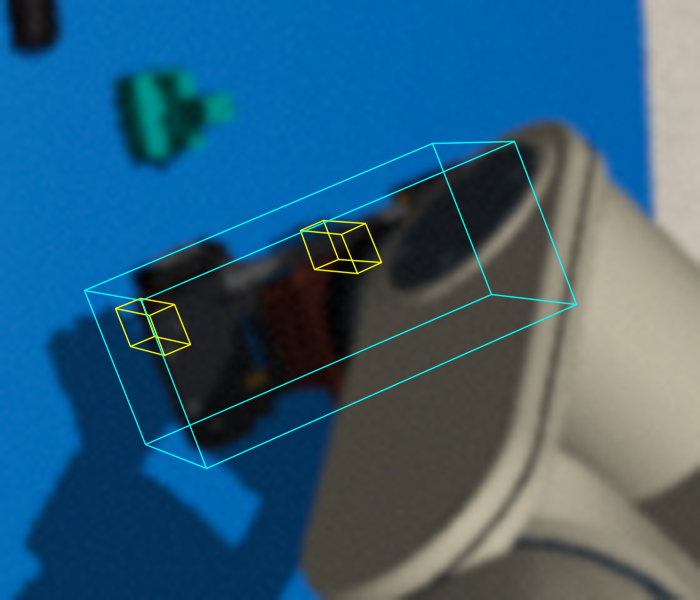

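View pics/o6.png

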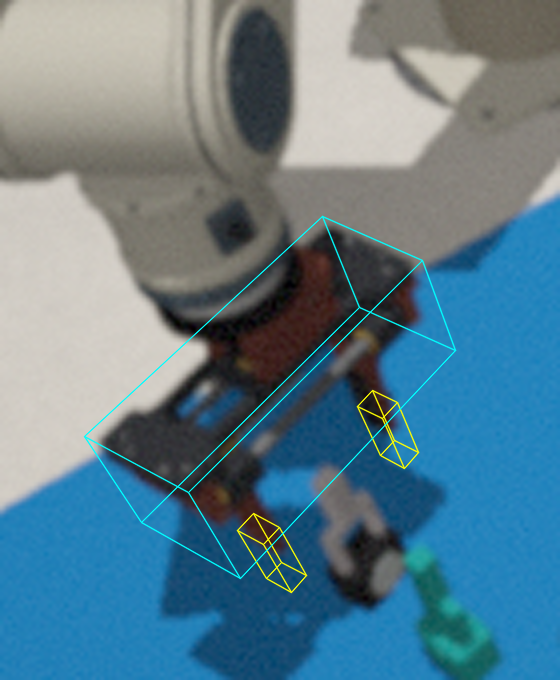

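```bash
python3 - <<'E'
from h import *
p=load('s2')['p'][195:275,95:195];p=cv2.resize(p,None,fx=8,fy=7.5,interpolation=cv2.INTER_CUBIC)
p=(255*(p/255.)**0.5).astype(np.uint8);cv2.imwrite('pics/c11.png',p)
E
```

```text
(no output)
```

View pics/c11.png

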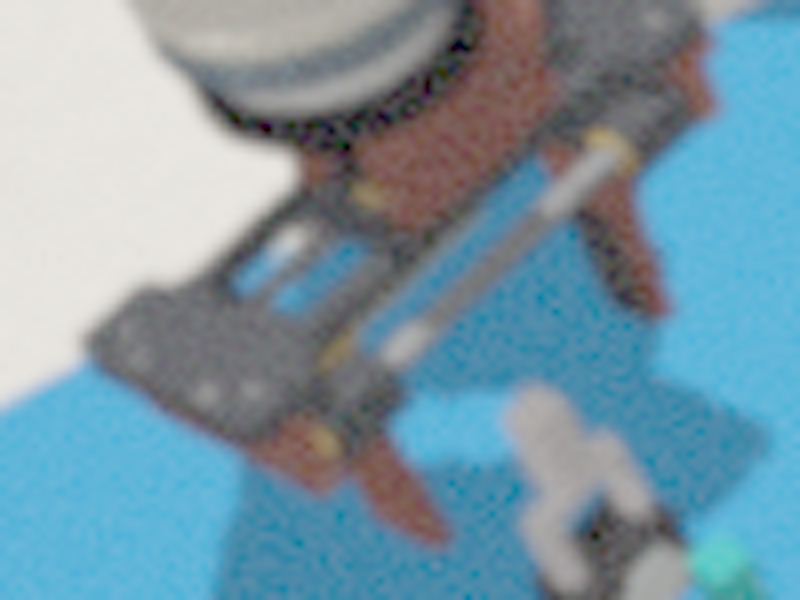

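```bash
python3 - <<'E'
from h import *
R=cv2.Rodrigues(np.array([-0.38361465,  2.01746653, -2.01466055]))[0]
def G(c):
  bx=[]
  for a in(-1,1):
    P=np.array([c+R@[x,y,z*a] for x in(-10,10) for y in(-42,8) for z in(44,57)]);bx.append((P,(0,255,255)))
  P=np.array([c+R@[x,y,z] for x in(-37.5,37.5) for y in(-72,-150) for z in(-89,89)]);bx.append((P,(255,255,0)))
  return bx
c=np.array([229.2,-580.9,197.4])
a=overlay('t0',G(c),540,300,640,400,6,0); b=overlay('t0',[],540,300,640,400,6,0)
f=lambda p:(255*(p/255.)**0.5).astype(np.uint8)
cv2.imwrite('pics/o7.png',f(a))
cv2.imwrite('pics/o8.png',np.hstack([f(overlay('s0',G(c),0,100,100,240,4,0)),f(overlay('s0',[],0,100,100,240,4,0))]))
E
```

```text
(no output)
```

View pics/o7.png

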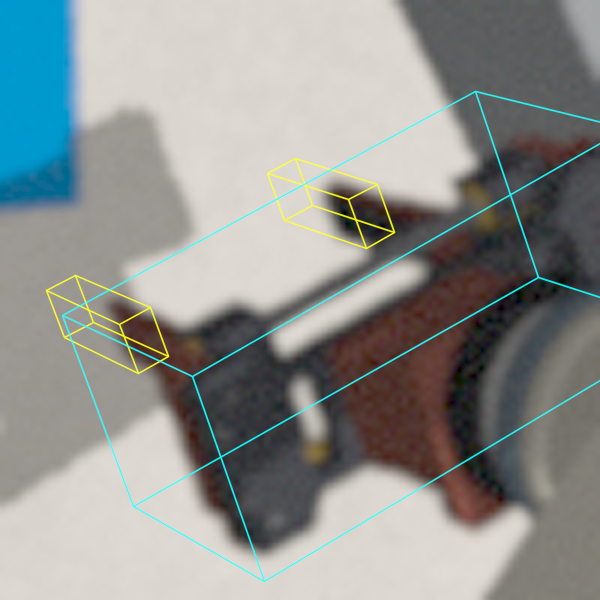

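View pics/o8.png

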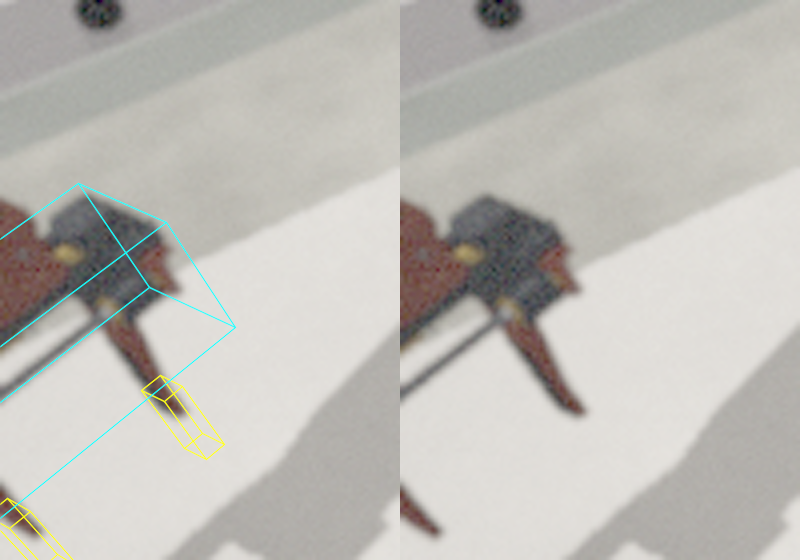

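```bash
python3 - <<'E'
from h import *
def tri(a,b):
    c1,r1=ray(*a);c2,r2=ray(*b)
    s=np.linalg.lstsq(np.c_[r1,-r2],c2-c1,rcond=None)[0];p,q=c1+r1*s[0],c2+r2*s[1];return ((p+q)/2).round(1),np.linalg.norm(p-q).round(1)
for s in((45,203.3),(10,233.8)):
  for t in((595.3,332.5),(559.2,350.8)): print(s,t,tri(('s0',*s),('t0',*t)))
R=cv2.Rodrigues(np.array([-0.38361465,  2.01746653, -2.01466055]))[0];c=np.array([229.2,-580.9,197.4])
for a in(-44,44,-50,50):print(a,c+R@[0,8,a])
E
```

```text
(45, 203.3) (595.3, 332.5) (array([ 284.7, -545.2,  295.4]), np.float64(49.8))
(45, 203.3) (559.2, 350.8) (array([ 218.7, -533.5,  222.9]), np.float64(0.6))
(10, 233.8) (595.3, 332.5) (array([ 251.7, -624. ,  219.6]), np.float64(3.9))
(10, 233.8) (559.2, 350.8) (array([ 180. , -615.7,  138.4]), np.float64(55.6))
-44 [ 213.04706904 -539.96029167  189.46129083]
44 [ 245.34467482 -621.81900922  189.33872469]
-50 [ 210.84495956 -534.37901547  189.46964761]
50 [ 247.54678431 -627.40028541  189.3303679 ]
```

```bash
python3 -m creep '[{"tx":0,"ty":0,"tz":0,"rx":0,"ry":0,"rz":0,"fingers":255},{"tx":0,"ty":0,"tz":0,"rx":0,"ry":0,"rz":0,"fingers":255},{"tx":0,"ty":0,"tz":0,"rx":0,"ry":0,"rz":0,"fingers":255},{"tx":0,"ty":0,"tz":0,"rx":0,"ry":0,"rz":0,"fingers":255},{"tx":0,"ty":0,"tz":0,"rx":0,"ry":0,"rz":0,"fingers":255},{"tx":0,"ty":0,"tz":0,"rx":0,"ry":0,"rz":0,"fingers":255}]'
python3 - <<'E'
from h import *
grab('scene','s3')
p=load('s3')['p'][195:275,95:195];p=cv2.resize(p,None,fx=8,fy=7.5,interpolation=cv2.INTER_CUBIC)
p=(255*(p/255.)**0.5).astype(np.uint8);cv2.imwrite('pics/c12.png',p)
E
```

```text
t: 2.65
ee_pos: [423.9, -377.8, 84.1]
orientation: [-0.36, 2.031, -2.031]
ft_force: [-0.1, 0.3, -0.1]
width: 31.1
```

View pics/c12.png

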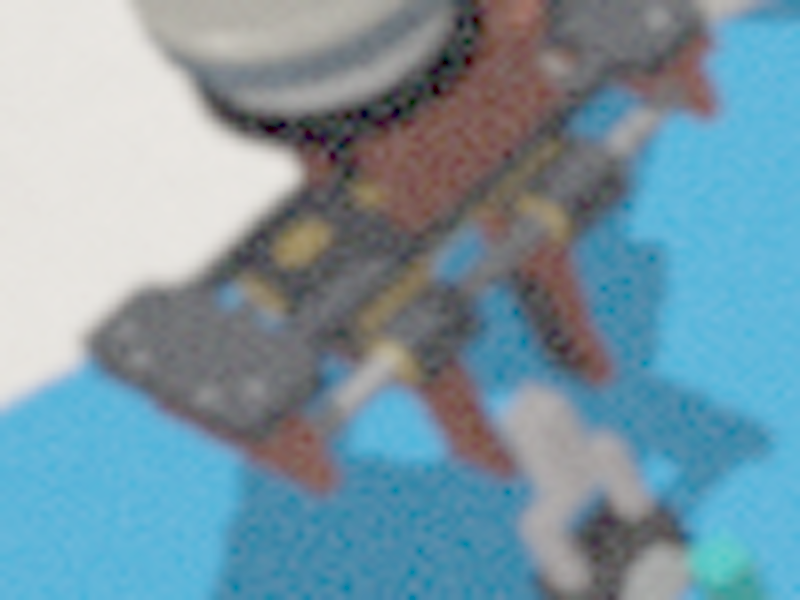

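```bash
python3 -m creep '[{"tx":0,"ty":0,"tz":0,"rx":0,"ry":0,"rz":0,"fingers":255},{"tx":0,"ty":0,"tz":0,"rx":0,"ry":0,"rz":0,"fingers":255},{"tx":0,"ty":0,"tz":0,"rx":0,"ry":0,"rz":0,"fingers":255},{"tx":0,"ty":0,"tz":0,"rx":0,"ry":0,"rz":0,"fingers":255}]'
python3 - <<'E'
from h import *
grab('scene','s4')
p=load('s4')['p'][195:275,95:195];p=cv2.resize(p,None,fx=8,fy=7.5,interpolation=cv2.INTER_CUBIC)
p=(255*(p/255.)**0.5).astype(np.uint8);cv2.imwrite('pics/c13.png',p)
E
```

```text
t: 3.2
ee_pos: [423.9, -377.8, 84.0]
orientation: [-0.36, 2.031, -2.031]
ft_force: [0.1, -0.6, -0.7]
width: 13.4
```

View pics/c13.png

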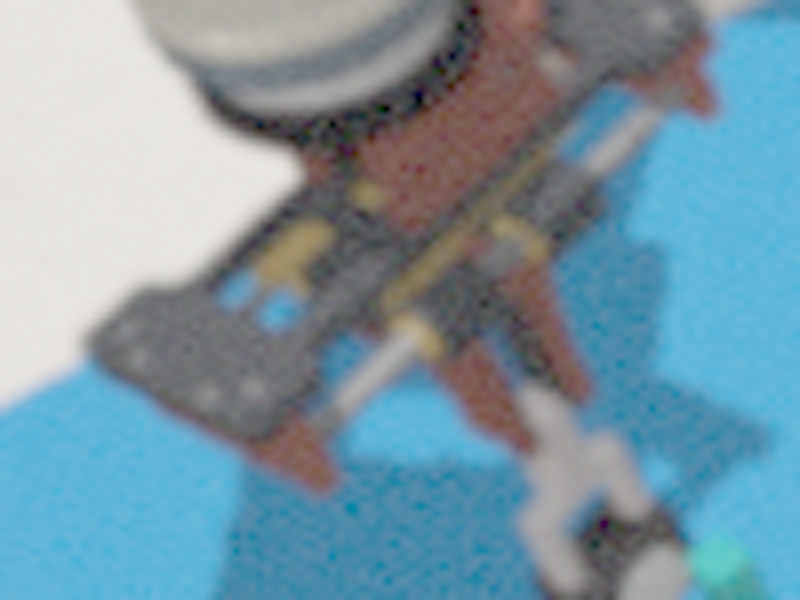

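```bash
python3 -m creep '[{"tx":0,"ty":0,"tz":0,"rx":0,"ry":0,"rz":0,"fingers":255},{"tx":0,"ty":0,"tz":8,"rx":0,"ry":0,"rz":0,"fingers":255},{"tx":0,"ty":0,"tz":20,"rx":0,"ry":0,"rz":0,"fingers":255},{"tx":0,"ty":0,"tz":30,"rx":0,"ry":0,"rz":0,"fingers":255},{"tx":0,"ty":0,"tz":30,"rx":0,"ry":0,"rz":0,"fingers":255}]'
python3 - <<'E'
from h import *
grab('scene','s5')
p=load('s5')['p'][185:285,95:195];p=cv2.resize(p,None,fx=8,fy=6,interpolation=cv2.INTER_CUBIC)
p=(255*(p/255.)**0.5).astype(np.uint8);cv2.imwrite('pics/c14.png',p)
E
```

```text
t: 3.88
ee_pos: [424.6, -378.4, 115.4]
orientation: [-0.358, 2.028, -2.032]
ft_force: [-0.2, -0.6, -0.8]
width: 12.9
```

View pics/c14.png

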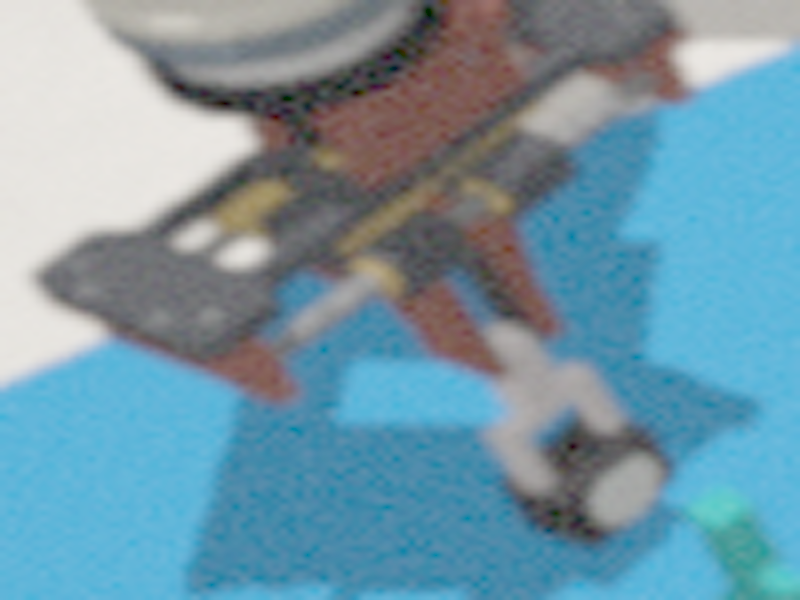

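```bash
python3 - <<'E'
from h import *
grab('top','t5')
o=[]
for yaw,z in((20,31.5),(28,31.5)):
    o.append(overlay('s5',podb((424.5,-378.2),np.radians(yaw),z),145,235,185,285,9,0))
cv2.imwrite('pics/o9.png',(255*(np.hstack(o)/255.)**.6).astype(np.uint8))
E
```

```text
(no output)
```

View pics/o9.png

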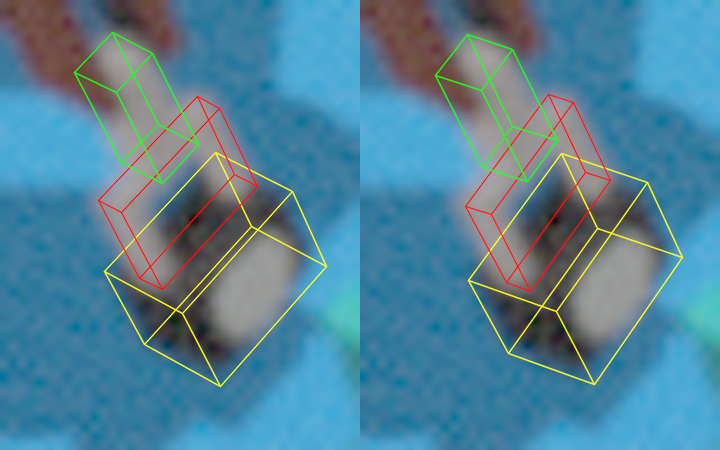

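```bash
python3 -m creep '[{"tx":0,"ty":0,"tz":40,"rx":0,"ry":0,"rz":0,"fingers":255},{"tx":0,"ty":0,"tz":90,"rx":0,"ry":0,"rz":0,"fingers":255},{"tx":0,"ty":0,"tz":140,"rx":0,"ry":0,"rz":-0.05,"fingers":255},{"tx":20,"ty":30,"tz":180,"rx":0,"ry":0,"rz":-0.1,"fingers":255},{"tx":45,"ty":70,"tz":190,"rx":0,"ry":0,"rz":-0.15,"fingers":255},{"tx":60,"ty":93,"tz":190,"rx":0,"ry":0,"rz":-0.2,"fingers":255},{"tx":60,"ty":93,"tz":190,"rx":0,"ry":0,"rz":-0.2,"fingers":255},{"tx":60,"ty":93,"tz":190,"rx":0,"ry":0,"rz":-0.2,"fingers":255}]'
python3 - <<'E'
from h import *
o=ctrl.get_obs();R=cv2.Rodrigues(o['orientation'])[0];print(o['ee_pos'],np.degrees(np.arctan2(R[1,2],R[0,2]))+180,R[:,1].round(4))
grab('scene','s6');grab('top','t6')
cv2.imwrite('pics/c15.png',load('s6')['p'][60:300,100:400].repeat(2,0).repeat(2,1))
E
```

```text
t: 4.97
ee_pos: [483.4, -285.0, 303.5]
orientation: [-0.164, 2.143, -2.143]
ft_force: [0.2, -1.5, -1.1]
width: 13.3
[ 483.40559926 -284.97585282  303.54178479] 98.69169019037352 [-1.1e-03  2.0e-04 -1.0e+00]
```

View pics/c15.png

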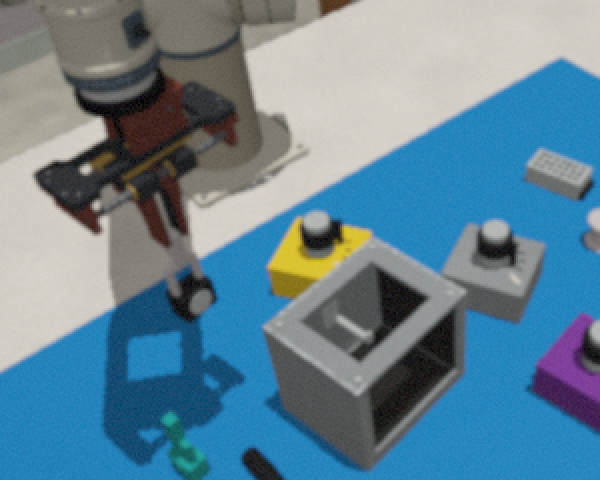

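View pics/t6.png

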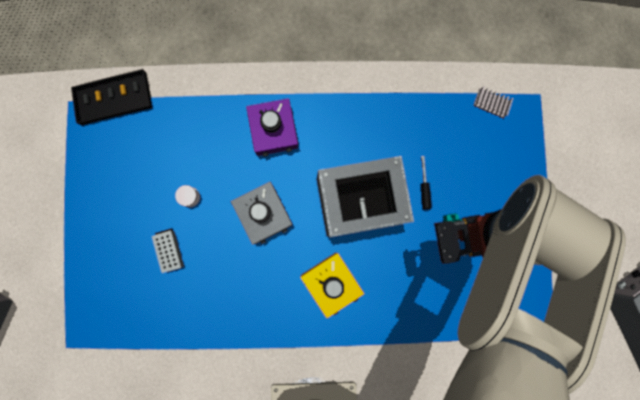

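```bash
python3 - <<'E'
from h import *
o=[overlay('s6',podb((483.4,-285),np.radians(8.7),z),170,150,220,225,8,0) for z in(219.5,)]
o.append(overlay('s6',[],170,150,220,225,8,0))
cv2.imwrite('pics/o10.png',(255*(np.hstack(o)/255.)**.6).astype(np.uint8))
E
```

```text
(no output)
```

View pics/o10.png

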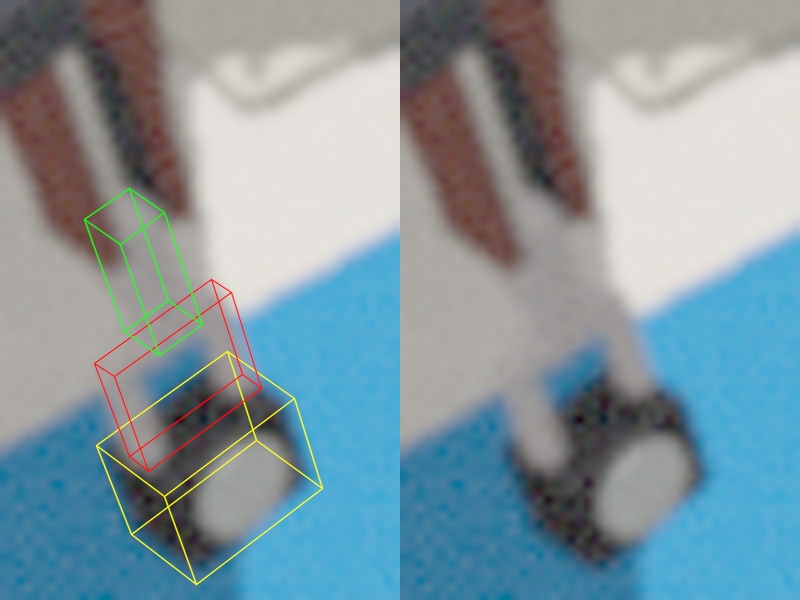

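```bash
python3 -m creep '[{"tx":15,"ty":23,"tz":0,"rx":0,"ry":0,"rz":0,"fingers":255},{"tx":40,"ty":60,"tz":0,"rx":0,"ry":0,"rz":0,"fingers":255},{"tx":68,"ty":105,"tz":0,"rx":0,"ry":0,"rz":0,"fingers":255},{"tx":92,"ty":141,"tz":0,"rx":0,"ry":0,"rz":0,"fingers":255},{"tx":105,"ty":161,"tz":0,"rx":0,"ry":0,"rz":0,"fingers":255},{"tx":108.5,"ty":166.3,"tz":0,"rx":0,"ry":0,"rz":0,"fingers":255},{"tx":108.5,"ty":166.3,"tz":0,"rx":0,"ry":0,"rz":0,"fingers":255},{"tx":108.5,"ty":166.3,"tz":0,"rx":0,"ry":0,"rz":0,"fingers":255}]'
python3 - <<'E'
from h import *
o=ctrl.get_obs();R=cv2.Rodrigues(o['orientation'])[0];print(o['ee_pos'],np.degrees(np.arctan2(R[1,2],R[0,2]))+180,R[:,1].round(4))
grab('scene','s7')
e=o['ee_pos']
q=[overlay('s7',podb(e[:2],np.radians(8.6),e[2]-84)+cabb((571,-124),np.radians(8.5),2.3),225,110,345,290,3,0)]
q.append(overlay('s7',[],225,110,345,290,3,0))
cv2.imwrite('pics/o11.png',(255*(np.hstack(q)/255.)**.6).astype(np.uint8))
E
```

```text
t: 6.08
ee_pos: [591.8, -119.6, 304.0]
orientation: [-0.161, 2.144, -2.144]
ft_force: [-0.4, -0.1, -1.3]
width: 13.3
[ 591.80144231 -119.61400198  303.99252569] 98.56555111547944 [-4.e-04 -2.e-04 -1.e+00]
```

View pics/o11.png

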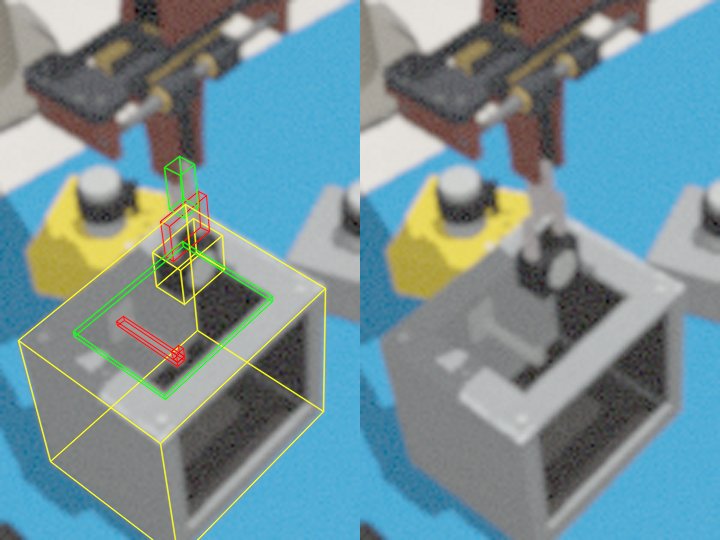

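```bash
python3 -m creep '[{"tx":0,"ty":0,"tz":-20,"rx":0,"ry":0,"rz":0,"fingers":255},{"tx":0,"ty":0,"tz":-45,"rx":0,"ry":0,"rz":0,"fingers":255},{"tx":0,"ty":0,"tz":-70,"rx":0,"ry":0,"rz":0,"fingers":255},{"tx":0,"ty":0,"tz":-90,"rx":0,"ry":0,"rz":0,"fingers":255},{"tx":0,"ty":0,"tz":-100,"rx":0,"ry":0,"rz":0,"fingers":255},{"tx":0,"ty":0,"tz":-100,"rx":0,"ry":0,"rz":0,"fingers":255},{"tx":0,"ty":0,"tz":-100,"rx":0,"ry":0,"rz":0,"fingers":255}]'
python3 - <<'E'
from h import *
o=ctrl.get_obs();R=cv2.Rodrigues(o['orientation'])[0];print(o['ee_pos'],np.degrees(np.arctan2(R[1,2],R[0,2]))+180,R[:,1].round(4))
grab('scene','s8')
e=o['ee_pos']
q=[overlay('s8',podb(e[:2],np.radians(8.6),e[2]-84)+cabb((571,-124),np.radians(8.5),2.3),245,150,325,290,4,0)]
q.append(overlay('s8',[],245,150,325,290,4,0))
cv2.imwrite('pics/o12.png',(255*(np.hstack(q)/255.)**.6).astype(np.uint8))
E
```

```text
t: 7.0
ee_pos: [592.9, -118.8, 205.0]
orientation: [-0.16, 2.142, -2.143]
ft_force: [-0.8, -0.6, -1.0]
width: 13.1
[ 592.94637195 -118.76083108  204.99535312] 98.62599951509178 [ 1.4e-03 -3.0e-04 -1.0e+00]
```

View pics/o12.png

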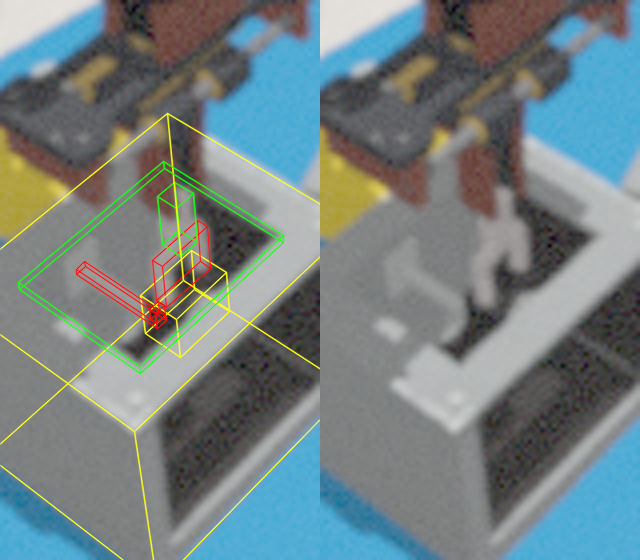

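```bash
python3 -m creep '[{"tx":0,"ty":0,"tz":-15,"rx":0,"ry":0,"rz":0,"fingers":255},{"tx":0,"ty":0,"tz":-30,"rx":0,"ry":0,"rz":0,"fingers":255},{"tx":0,"ty":0,"tz":-45,"rx":0,"ry":0,"rz":0,"fingers":255},{"tx":0,"ty":0,"tz":-57,"rx":0,"ry":0,"rz":0,"fingers":255},{"tx":0,"ty":0,"tz":-64,"rx":0,"ry":0,"rz":0,"fingers":255},{"tx":0,"ty":0,"tz":-64,"rx":0,"ry":0,"rz":0,"fingers":255},{"tx":0,"ty":0,"tz":-64,"rx":0,"ry":0,"rz":0,"fingers":255}]'
python3 - <<'E'
from h import *
o=ctrl.get_obs();R=cv2.Rodrigues(o['orientation'])[0];print(o['ee_pos'],np.degrees(np.arctan2(R[1,2],R[0,2]))+180,R[:,1].round(4))
grab('scene','s9')
e=o['ee_pos']
q=[overlay('s9',podb(e[:2],np.radians(8.6),e[2]-84)+cabb((571,-124),np.radians(8.5),2.3)[1:],250,180,310,280,6,0)]
q.append(overlay('s9',[],250,180,310,280,6,0))
cv2.imwrite('pics/o13.png',(255*(np.hstack(q)/255.)**.5).astype(np.uint8))
E
```

```text
t: 7.92
ee_pos: [592.8, -118.5, 140.5]
orientation: [-0.161, 2.142, -2.143]
ft_force: [0.7, 0.2, -1.4]
width: 12.9
[ 592.78145382 -118.53797926  140.48958851] 98.64064945733594 [ 8.e-04 -2.e-04 -1.e+00]
```

View pics/o13.png

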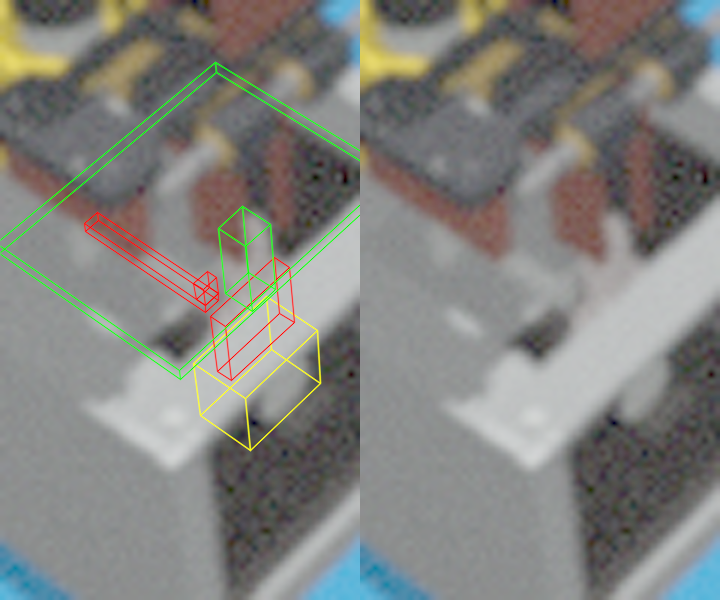

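```bash
python3 -m creep '[{"tx":-6,"ty":-0.9,"tz":0,"rx":0,"ry":0,"rz":0,"fingers":255},{"tx":-14,"ty":-2.1,"tz":0,"rx":0,"ry":0,"rz":0,"fingers":255},{"tx":-22,"ty":-3.3,"tz":0,"rx":0,"ry":0,"rz":0,"fingers":255},{"tx":-30,"ty":-4.5,"tz":0,"rx":0,"ry":0,"rz":0,"fingers":255},{"tx":-36,"ty":-5.4,"tz":0,"rx":0,"ry":0,"rz":0,"fingers":255},{"tx":-39.5,"ty":-5.9,"tz":0,"rx":0,"ry":0,"rz":0,"fingers":255},{"tx":-39.5,"ty":-5.9,"tz":0,"rx":0,"ry":0,"rz":0,"fingers":255},{"tx":-39.5,"ty":-5.9,"tz":0,"rx":0,"ry":0,"rz":0,"fingers":255}]'
python3 - <<'E'
from h import *
o=ctrl.get_obs();R=cv2.Rodrigues(o['orientation'])[0];print(o['ee_pos'],np.degrees(np.arctan2(R[1,2],R[0,2]))+180,R[:,1].round(4))
grab('scene','s10')
e=o['ee_pos']
q=[overlay('s10',podb(e[:2],np.radians(8.6),e[2]-84)+cabb((571,-124),np.radians(8.5),2.3)[1:],245,180,305,280,6,0)]
q.append(overlay('s10',[],245,180,305,280,6,0))
cv2.imwrite('pics/o14.png',(255*(np.hstack(q)/255.)**.5).astype(np.uint8))
E
```

```text
t: 8.98
ee_pos: [553.2, -124.4, 140.1]
orientation: [-0.162, 2.143, -2.143]
ft_force: [0.2, -0.3, 0.1]
width: 13.4
[ 553.18226064 -124.36322009  140.12291624] 98.64281924337634 [ 3.e-04 -1.e-04 -1.e+00]
```

View pics/o14.png

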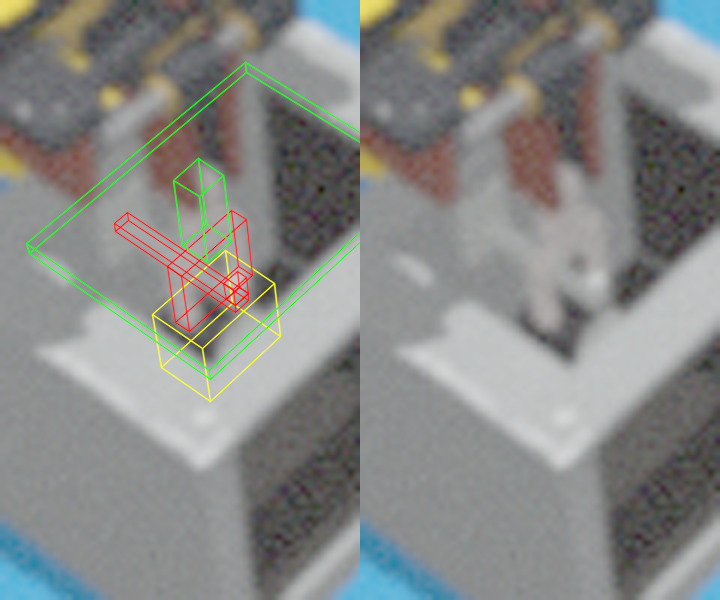

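```bash
python3 -m creep '[{"tx":0,"ty":0,"tz":-5,"rx":0,"ry":0,"rz":0,"fingers":255},{"tx":0,"ty":0,"tz":-10,"rx":0,"ry":0,"rz":0,"fingers":255},{"tx":0,"ty":0,"tz":-14,"rx":0,"ry":0,"rz":0,"fingers":255},{"tx":0,"ty":0,"tz":-15,"rx":0,"ry":0,"rz":0,"fingers":255},{"tx":0,"ty":0,"tz":-15,"rx":0,"ry":0,"rz":0,"fingers":255},{"tx":0,"ty":0,"tz":-15,"rx":0,"ry":0,"rz":0,"fingers":255}]'
cat > look.py <<'E'
import sys
from h import *
n=sys.argv[1]
o=ctrl.get_obs();print(o['ee_pos'],o['ft_force'])
grab('scene',n)
e=o['ee_pos']
q=[overlay(n,podb(e[:2],np.radians(8.6),e[2]-84)+cabb((571,-124),np.radians(8.5),2.3)[1:],255,180,305,265,7,0)]
q.append(overlay(n,[],255,180,305,265,7,0))
cv2.imwrite(f'pics/o_{n}.png',(255*(np.hstack(q)/255.)**.5).astype(np.uint8))
E
python3 look.py s11
```

```text
t: 9.78
ee_pos: [553.0, -124.4, 125.2]
orientation: [-0.162, 2.143, -2.143]
ft_force: [-0.6, 0.3, -0.2]
width: 13.1
[ 553.04193143 -124.38840293  125.23324071] [-0.55617309  0.33076518 -0.21750973]
```

View pics/o_s11.png

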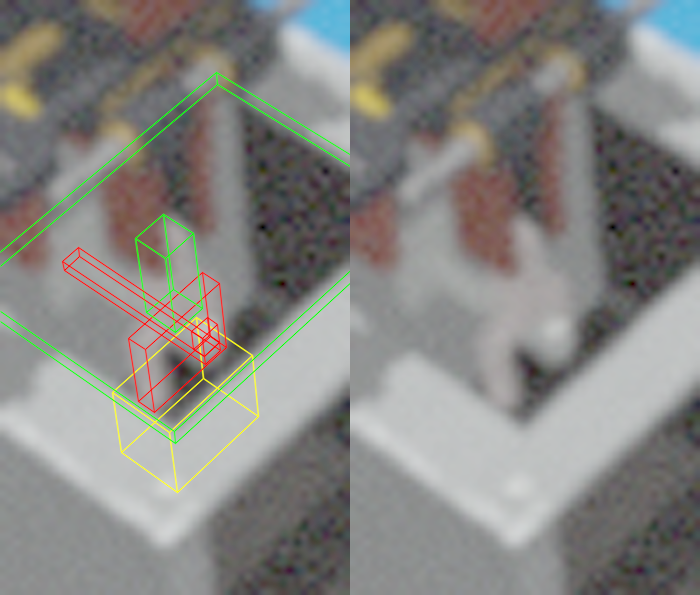

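```bash
python3 -m creep '[{"tx":0,"ty":0,"tz":-0.7,"rx":0,"ry":0,"rz":0,"fingers":255},{"tx":0,"ty":0,"tz":-0.7,"rx":0,"ry":0,"rz":0,"fingers":255}]' | grep -E 'ee|ft'
python3 -m creep '[{"tx":0,"ty":0,"tz":-0.6,"rx":0,"ry":0,"rz":0,"fingers":255},{"tx":0,"ty":0,"tz":-0.6,"rx":0,"ry":0,"rz":0,"fingers":255}]' | grep -E 'ee|ft'
python3 -m creep '[{"tx":0,"ty":0,"tz":0,"rx":0,"ry":0,"rz":0,"fingers":255}]' | grep -E 'ee|ft'
```

```text
ee_pos: [552.9, -124.4, 124.4]
ft_force: [-0.4, 0.0, -0.6]
ee_pos: [552.8, -124.3, 123.7]
ft_force: [0.5, -0.8, -0.7]
ee_pos: [552.9, -124.4, 123.8]
ft_force: [0.7, 0.4, -1.6]
```

```bash
python3 -m creep '[{"tx":0,"ty":0,"tz":-0.5,"rx":0,"ry":0,"rz":0,"fingers":255},{"tx":0,"ty":0,"tz":-0.5,"rx":0,"ry":0,"rz":0,"fingers":255}]' | grep -E 'ee|ft'
python3 -m creep '[{"tx":0,"ty":0,"tz":-0.4,"rx":0,"ry":0,"rz":0,"fingers":255},{"tx":0,"ty":0,"tz":-0.4,"rx":0,"ry":0,"rz":0,"fingers":255}]' | grep -E 'ee|ft'
python3 -m creep '[{"tx":0,"ty":0,"tz":0,"rx":0,"ry":0,"rz":0,"fingers":255}]' | grep -E 'ee|ft'
```

```text
ee_pos: [552.9, -124.4, 123.2]
ft_force: [0.3, 1.3, -1.2]
ee_pos: [553.0, -124.4, 123.0]
ft_force: [0.7, 0.3, 0.2]
ee_pos: [553.0, -124.4, 123.0]
ft_force: [-0.1, -0.8, 0.3]
```

```bash
python3 -m creep '[{"tx":0,"ty":0,"tz":0,"rx":0,"ry":0,"rz":0,"fingers":150},{"tx":0,"ty":0,"tz":0,"rx":0,"ry":0,"rz":0,"fingers":150},{"tx":0,"ty":0,"tz":0,"rx":0,"ry":0,"rz":0,"fingers":150},{"tx":0,"ty":0,"tz":0,"rx":0,"ry":0,"rz":0,"fingers":150}]'; python3 look.py s12
```

```text
t: 11.58
ee_pos: [552.9, -124.4, 122.9]
orientation: [-0.162, 2.143, -2.143]
ft_force: [0.6, 0.8, -0.5]
width: 36.3
[ 552.91021776 -124.36176865  122.87524923] [ 0.57623011  0.79468393 -0.52119802]
```

View pics/o_s12.png

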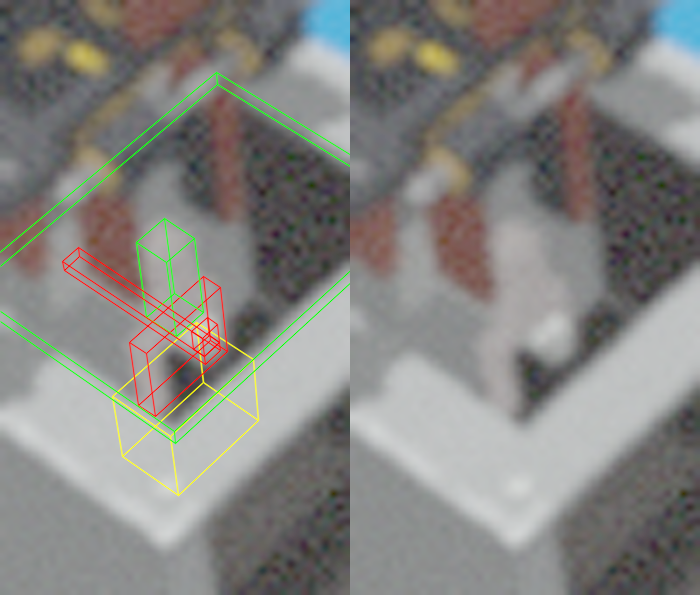

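```bash
python3 -m creep '[{"tx":0,"ty":0,"tz":0,"rx":0,"ry":0,"rz":0,"fingers":150},{"tx":0,"ty":0,"tz":5,"rx":0,"ry":0,"rz":0,"fingers":150},{"tx":0,"ty":0,"tz":15,"rx":0,"ry":0,"rz":0,"fingers":150},{"tx":0,"ty":0,"tz":35,"rx":0,"ry":0,"rz":0,"fingers":150},{"tx":0,"ty":0,"tz":65,"rx":0,"ry":0,"rz":0,"fingers":150},{"tx":0,"ty":0,"tz":105,"rx":0,"ry":0,"rz":0,"fingers":150},{"tx":0,"ty":10,"tz":140,"rx":0,"ry":0,"rz":0,"fingers":150},{"tx":-5,"ty":60,"tz":150,"rx":0,"ry":0,"rz":0.03,"fingers":100},{"tx":-8,"ty":115,"tz":150,"rx":0,"ry":0,"rz":0.06,"fingers":0},{"tx":-9,"ty":160,"tz":150,"rx":0,"ry":0,"rz":0.09,"fingers":0}]'
python3 - <<'E'
from h import *
grab('scene','s13');grab('top','t13')
q=[overlay('s13',podb((553,-124.4),np.radians(8.6),39)+cabb((571,-124),np.radians(8.5),2.3)[1:],240,170,320,270,5,0),overlay('s13',[],240,170,320,270,5,0)]
cv2.imwrite('pics/o15.png',(255*(np.hstack(q)/255.)**.5).astype(np.uint8))
q=[overlay('t13',podb((553,-124.4),np.radians(8.6),39)+cabb((571,-124),np.radians(8.5),2.3)[1:],320,150,410,240,4,0),overlay('t13',[],320,150,410,240,4,0)]
cv2.imwrite('pics/o16.png',(255*(np.hstack(q)/255.)**.5).astype(np.uint8))
E
```

```text
t: 12.88
ee_pos: [543.8, 37.3, 274.2]
orientation: [-0.252, 2.092, -2.092]
ft_force: [0.7, -0.2, -0.1]
width: 62.8
```

View pics/o15.png

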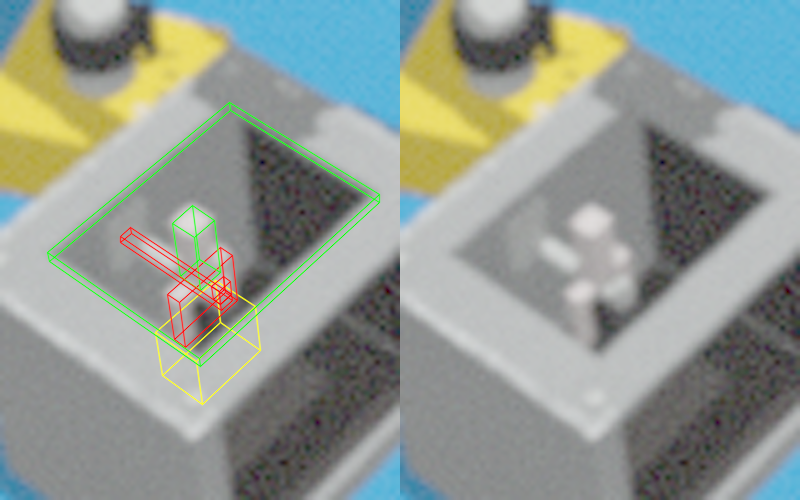

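View pics/o16.png

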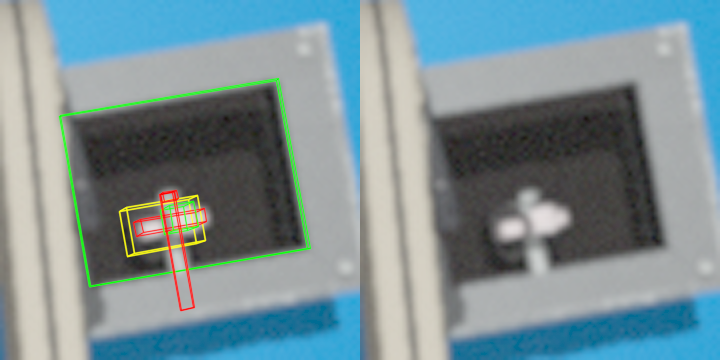

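View pics/s13.png

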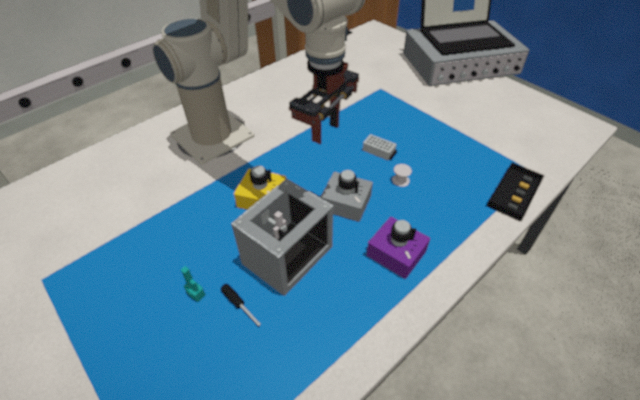

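```bash
python3 -m creep '[{"tx":0,"ty":40,"tz":0,"rx":0,"ry":0,"rz":0,"fingers":0},{"tx":0.3,"ty":75,"tz":-20,"rx":0,"ry":0,"rz":0,"fingers":0},{"tx":0.3,"ty":81.5,"tz":-60,"rx":0,"ry":0,"rz":0,"fingers":0},{"tx":0.3,"ty":81.5,"tz":-100,"rx":0,"ry":0,"rz":0,"fingers":0},{"tx":0.3,"ty":81.5,"tz":-115,"rx":0,"ry":0,"rz":0,"fingers":0},{"tx":0.3,"ty":81.5,"tz":-115,"rx":0,"ry":0,"rz":0,"fingers":0},{"tx":0.3,"ty":81.5,"tz":-115,"rx":0,"ry":0,"rz":0,"fingers":0}]'
python3 - <<'E'
from h import *
o=ctrl.get_obs();R=cv2.Rodrigues(o['orientation'])[0];print(o['ee_pos'],np.degrees(np.arctan2(R[1,2],R[0,2]))%180)
grab('scene','s14')
p=load('s14')['p'][100:230,290:420];p=cv2.resize(p,None,fx=4.6,fy=4.6,interpolation=cv2.INTER_CUBIC);cv2.imwrite('pics/c16.png',p)
E
```

```text
t: 13.85
ee_pos: [545.5, 117.0, 159.5]
orientation: [-0.25, 2.093, -2.093]
ft_force: [0.1, 0.1, -0.2]
width: 88.5
[545.48537998 116.95114328 159.45254181] 103.76449107896799
```

View pics/c16.png

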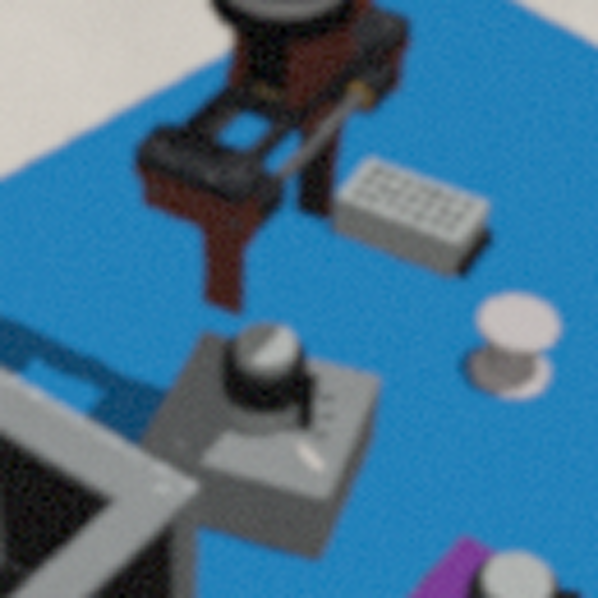

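```bash
python3 -m creep '[{"tx":-0.5,"ty":0,"tz":-20,"rx":0,"ry":0,"rz":0,"fingers":0},{"tx":-0.5,"ty":0,"tz":-45,"rx":0,"ry":0,"rz":0,"fingers":0},{"tx":-0.5,"ty":0,"tz":-65,"rx":0,"ry":0,"rz":0,"fingers":0},{"tx":-0.5,"ty":0,"tz":-75,"rx":0,"ry":0,"rz":0,"fingers":0},{"tx":-0.5,"ty":0,"tz":-75,"rx":0,"ry":0,"rz":0,"fingers":0}]'
python3 - <<'E'
from h import *
grab('scene','s15')
p=load('s15')['p'][120:220,300:400];p=cv2.resize(p,None,fx=6,fy=6,interpolation=cv2.INTER_CUBIC);cv2.imwrite('pics/c17.png',p)
E
```

```text
t: 14.52
ee_pos: [543.9, 117.1, 83.1]
orientation: [-0.253, 2.094, -2.094]
ft_force: [-0.5, 0.2, 1.1]
width: 87.7
```

View pics/c17.png

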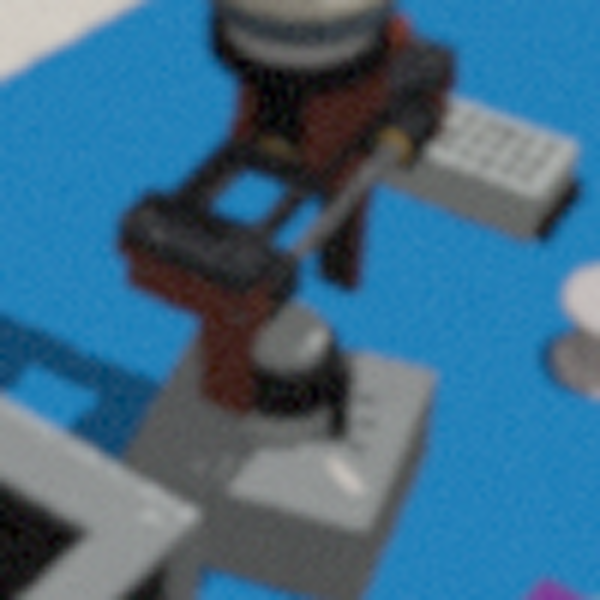

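```bash
python3 -m creep '[{"tx":0,"ty":0,"tz":-5,"rx":0,"ry":0,"rz":0,"fingers":0},{"tx":0,"ty":0,"tz":-8,"rx":0,"ry":0,"rz":0,"fingers":0},{"tx":0,"ty":0,"tz":-8,"rx":0,"ry":0,"rz":0,"fingers":255},{"tx":0,"ty":0,"tz":-8,"rx":0,"ry":0,"rz":0,"fingers":255},{"tx":0,"ty":0,"tz":-8,"rx":0,"ry":0,"rz":0,"fingers":255},{"tx":0,"ty":0,"tz":-8,"rx":0,"ry":0,"rz":0,"fingers":255},{"tx":0,"ty":0,"tz":-8,"rx":0,"ry":0,"rz":0,"fingers":255},{"tx":0,"ty":0,"tz":-8,"rx":0,"ry":0,"rz":0,"fingers":255}]'
python3 - <<'E'
from h import *
grab('scene','s16')
p=load('s16')['p'][120:220,300:400];p=cv2.resize(p,None,fx=6,fy=6,interpolation=cv2.INTER_CUBIC);cv2.imwrite('pics/c18.png',p)
E
```

```text
t: 15.58
ee_pos: [543.4, 118.6, 75.0]
orientation: [-0.253, 2.096, -2.092]
ft_force: [-2.4, 8.2, 1.1]
width: 49.0
```

View pics/c18.png

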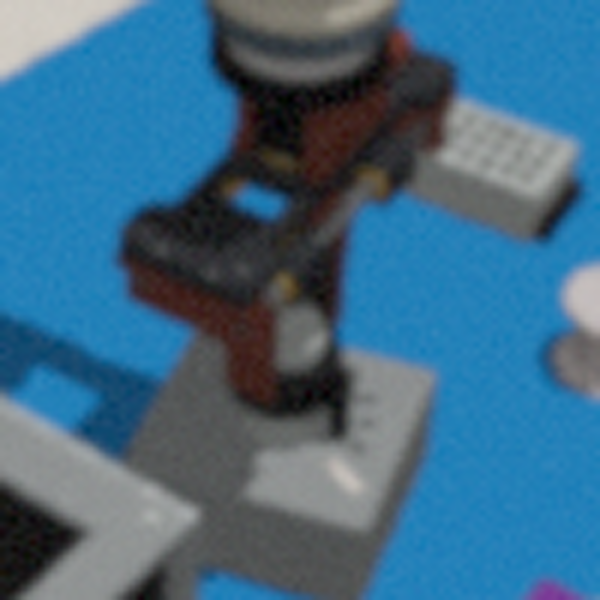

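```bash
python3 -m creep '[{"tx":-0.3,"ty":1.5,"tz":0,"rx":0,"ry":0,"rz":0,"fingers":255},{"tx":-0.3,"ty":1.5,"tz":0,"rx":0,"ry":0,"rz":-0.08,"fingers":255},{"tx":-0.3,"ty":1.5,"tz":0,"rx":0,"ry":0,"rz":-0.16,"fingers":255},{"tx":-0.3,"ty":1.5,"tz":0,"rx":0,"ry":0,"rz":-0.24,"fingers":255},{"tx":-0.3,"ty":1.5,"tz":0,"rx":0,"ry":0,"rz":-0.32,"fingers":255},{"tx":-0.3,"ty":1.5,"tz":0,"rx":0,"ry":0,"rz":-0.38,"fingers":255},{"tx":-0.3,"ty":1.5,"tz":0,"rx":0,"ry":0,"rz":-0.42,"fingers":255},{"tx":-0.3,"ty":1.5,"tz":0,"rx":0,"ry":0,"rz":-0.44,"fingers":255},{"tx":-0.3,"ty":1.5,"tz":0,"rx":0,"ry":0,"rz":-0.44,"fingers":255},{"tx":-0.3,"ty":1.5,"tz":0,"rx":0,"ry":0,"rz":-0.44,"fingers":255}]'
python3 - <<'E'
from h import *
o=ctrl.get_obs();R=cv2.Rodrigues(o['orientation'])[0];print(o['moment'],np.degrees(np.arctan2(R[1,2],R[0,2]))%180)
grab('scene','s17')
p=load('s17')['p'][120:220,300:400];p=cv2.resize(p,None,fx=6,fy=6,interpolation=cv2.INTER_CUBIC);cv2.imwrite('pics/c19.png',p)
E
```

```text
t: 16.88
ee_pos: [542.9, 119.0, 75.0]
orientation: [-0.209, -2.117, 2.117]
ft_force: [-3.6, 4.8, 2.9]
width: 48.9
[0.74445481 0.62349958 0.981411  ] 78.68658742900799
```

View pics/c19.png

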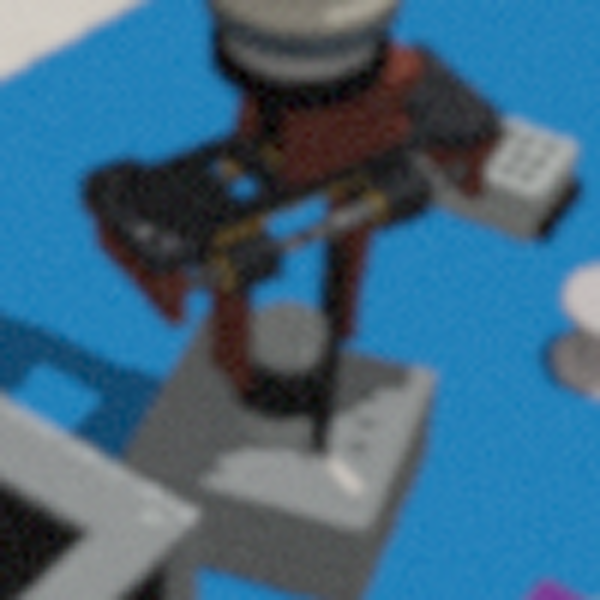

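```bash
python3 -m creep '[{"tx":0,"ty":0,"tz":0,"rx":0,"ry":0,"rz":0,"fingers":0},{"tx":0,"ty":0,"tz":0,"rx":0,"ry":0,"rz":0,"fingers":0},{"tx":0,"ty":0,"tz":0,"rx":0,"ry":0,"rz":0,"fingers":0},{"tx":0,"ty":0,"tz":0,"rx":0,"ry":0,"rz":0,"fingers":0},{"tx":0,"ty":0,"tz":20,"rx":0,"ry":0,"rz":0,"fingers":0},{"tx":0,"ty":0,"tz":60,"rx":0,"ry":0,"rz":0,"fingers":0},{"tx":0,"ty":0,"tz":110,"rx":0,"ry":0,"rz":0,"fingers":0},{"tx":-40,"ty":30,"tz":150,"rx":0,"ry":0,"rz":0,"fingers":0},{"tx":-90,"ty":60,"tz":160,"rx":0,"ry":0,"rz":0,"fingers":0},{"tx":-130,"ty":90,"tz":160,"rx":0,"ry":0,"rz":0,"fingers":0}]'
python3 -m creep '[{"tx":0,"ty":0,"tz":0,"rx":0,"ry":0,"rz":0,"fingers":0},{"tx":0,"ty":0,"tz":0,"rx":0,"ry":0,"rz":0,"fingers":0},{"tx":0,"ty":0,"tz":0,"rx":0,"ry":0,"rz":0,"fingers":0}]'
python3 - <<'E'
from h import *
grab('scene','s18');grab('top','t18')
f=lambda n,x,y,w,s:cv2.resize(load(n)['p'][y:y+w,x:x+w],(400,400),interpolation=cv2.INTER_CUBIC)
cv2.imwrite('pics/c20.png',np.hstack([f('s18',310,150,80,5),f('t18',220,170,80,5)]))
cv2.imwrite('pics/c21.png',(255*(np.hstack([f('s18',240,180,90,5),f('t18',320,150,90,5)])/255.)**.5).astype(np.uint8))
E
```

```text
t: 18.18
ee_pos: [412.3, 209.4, 236.1]
orientation: [-0.215, -2.119, 2.116]
ft_force: [0.2, 0.7, -0.8]
width: 87.6
t: 18.55
ee_pos: [414.4, 208.2, 234.8]
orientation: [-0.213, -2.116, 2.116]
ft_force: [-0.2, -0.2, -0.1]
width: 87.8
```

View pics/c20.png

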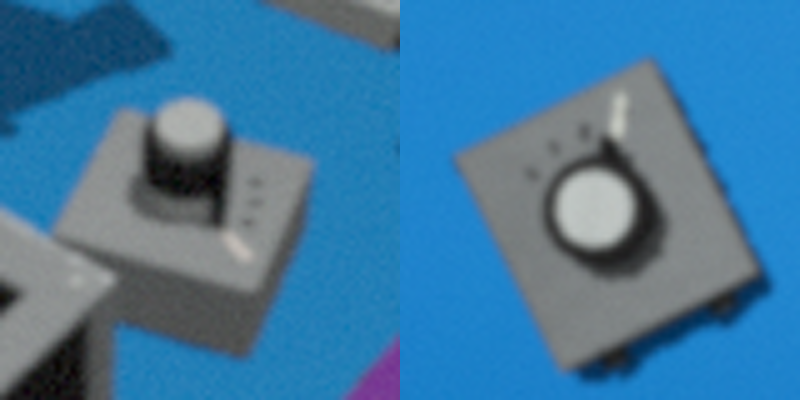

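View pics/c21.png

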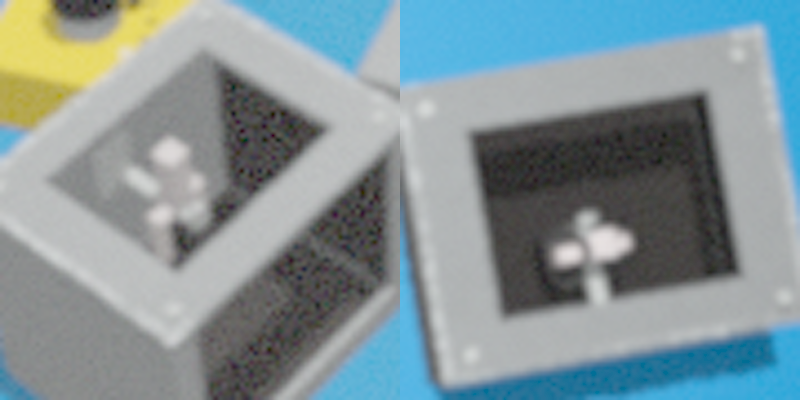

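View pics/t18.png

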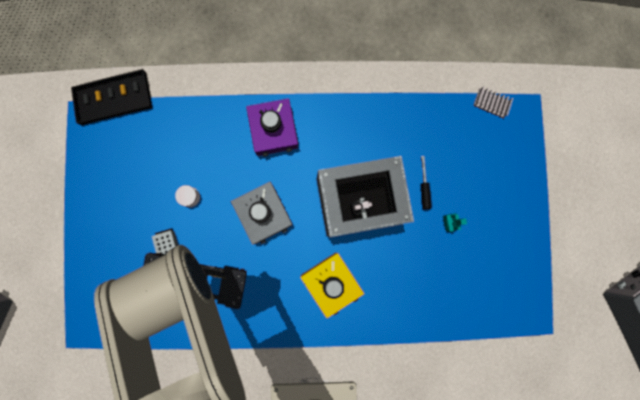

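```bash
python3 - <<'E'
from h import *
b=atz('t18',220+196/5-.4,170+209/5-.4,116)
for X,Y in((208,140),(206,148)):
    p=atz('t18',220+X/5-.4,170+Y/5-.4,80);print(b,p,0.6-(np.arctan2(*(p-b)[::-1])-np.radians(25.9)))
m=atz('t18',220+222/5-.4,170+95/5-.4,60)-b;print(0.6-np.arctan2(*m[::-1])+np.radians(25.9))
print(ctrl.get_obs()['qvel'].round(3));ctrl.close_job()
E
```

```text
[541.9 117.3] [576.5 114.7] 1.1270438227836088
[541.9 117.3] [572.7 115.7] 1.103941674724704
1.1854936232212236
[ 0.002 -0.001  0.004  0.001 -0.     0.   ]
the job is handed in; nothing more can be done
```

The job is handed in at about 18.6 s of the 59 s allowed. The pod hangs by its eye on the hook and is let go, and the level collar is turned clockwise to the long white mark.

**Pod:** I gripped it by the stem, lowered it through the hatch, passed the eye over the hook tip and set it down. I opened the fingers once the wrist force showed the hook taking its weight. The last pictures show it upright on the arm near the seat, with the robot clear of everything.

**Collar:** It stood at the third click, and the tool turned about 0.44 rad until the wrist moment rose to about 1 N m at the hard stop. Released, the tab lines up with the white mark in both pictures.

**Checks that disagreed or were not made:**
- **Collar reading:** Measured from blurred pixels, the collar came out at 1.10–1.13 rad. The same method read the mark itself as 1.19 instead of 1.20, so the reading runs slightly low. I judged the collar to be at its last click because of the hard stop and the visible alignment.
- **Fingertips:** In the pictures they sit about 30 mm higher than the tool data say, so the stem was held nearer its top. For the collar I put the tool 7 mm lower than the data called for. Both grips held.
- **Collar grip:** It was about 1.5 mm off centre, with about 8 N of side load on the console; I corrected this before turning.
- **First move:** That call was refused because its rows lacked some of the keys, and nothing moved.
- **Bystanders:** The spool and screwdriver look unmoved in the last top picture. The arm partly hides the supply there, and I measured none of the three.

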